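# Put away the washed tube-rack parts on the lab bench

## Robot

A 7-joint arm with a two-finger parallel gripper is mounted at the origin on the work surface. World frame = base frame: x ahead of the robot, y to its left, z up, the work surface at z = 0. Lengths are in m, angles in rad, forces in N, time in s.
With the tool pointing down it reaches from about 0.425 to 0.875 m from the base axis. Payload 4.7 kg.
Tool frame: the origin (TCP) lies midway between the tips of the shut fingers; the grasp point (between the pads) lies 19 mm behind it; x points along the fingers, y is the direction in which the jaws open and shut, and the axes are right-handed (so a half turn about x gives the same grasp; the last joint's range is limited). The gripper opens to 87 mm and grips with 3 to 60 N. Pads are 19 mm wide; open, the fingers measure 117 mm over their backs; the gripper's body (75 mm by 190 mm) begins 51 mm behind the grasp point.
Start: joints at [-1.268, 0.321, -0.07, 1.45, 0.023, 1.371, -0.057], TCP at [0.185, 0.623, 0.223] pointing down, gripper open.
Joint ranges: [-2.86, 2.86], [-0.3, 2.09], [-1.38, 1.24], [0.06, 2.45], [-1.56, 4.7], [0.09, 2.05], [-2.69, 2.69]. Speed limits (rad/s): [2.57, 2.57, 3.14, 3.14, 3.14, 3.14, 3.14].

## Interface

Orientations are given as a unit quaternion [w, x, y, z].
In Python, from plant import * gives the robot as it stands. The module is installed in compiled form; this text tells all that it offers.
- The arm moves only by the shell command python3 -m handwheel 'ROWS'. ROWS is JSON, a list of rows, each a list of 7 numbers: the turn, a rotation vector about the tool's x, y, z each as a share of 180 degrees, from -1 to 1, then the shift along the tool's x, y, z each as a share of 0.4 m, from -1 to 1, then the closure, from -1 (fully open) to 1 (shut). In form: [[ax, ay, az, tx, ty, tz, gripper], ...]. A call has 1 to 12 rows; each row is the pose to reach, as a shift and turn from the pose measured when the call began, along the tool's axes at that moment, turning the shorter way round; what a row does not reach only later rows make up. A row lasts 1/12 s, in which the tool goes at most 41.7 mm and 7.16 degrees, less where a joint would pass 70% of its speed; a pose out of reach is approached as far as the arm can. A call with a number of a shift or a turn outside -1 to 1 is refused whole. A call with a gripper value outside its range is refused whole. The fingers move at their own pace and stop on an object; the grip force is fixed at half the most. Time passes only in rows, so rows that repeat a pose let the fingers close. It gives the time, the measured TCP pose, the force and the opening at its end, in the units of the state.
- get_obs(): the state, without advancing time (a new reading comes with each control period).
- read_camera(name): name is "scene" or "top" or "wrist"; returns the picture (480x640x3 uint8, red, green, blue); there is no depth.
- get_calibration(name): a dict with "K" (3x3 intrinsics, pixels), "eye" and "orientation" of the camera in the world; the wrist camera has in their place "hand_eye" (4x4, takes a point from camera to tool coordinates, whose origin is the TCP and whose axes are the tool frame's). Camera axes: x right, y up, looking along -z (the intrinsics and any distortion apply to the point x, -y, -z); pixel columns grow to the right and rows downward; lengths in m; the calibration is good to about 2 mm. A picture is of the moment at which its call begins: read the wrist's pose just before it. get_calibration takes no time and is no camera call.
- job_done(): hands the job in, once; it reports no verdict.
The state is a dict: "t": time; "joints": joint angles; "qd": joint speeds; "tau": joint torques, N m; "tool_pos": TCP position; "ee_rot": TCP orientation; "force": force on the tool from outside, world axes, zero at the start; "moment": the same for the moment, N m; "grip_width": finger opening in m.
Only numpy, scipy, OpenCV 4.12 (cv2) and the standard library are available. Lean on these libraries where they do the work, as an engineer would, in place of code of your own. Each camera call takes 0.05 s, during which the arm holds its last target. There are 200 camera calls.

## Task

Put the washed parts away where each kind belongs: lower the plate with the two wide holes over the four posts of the metal stand until it lies flat on the base, then lay the plate with the six small holes flat on top of it over the same posts. Stand both grey stoppers upright, wide end down, on the floor of the square tray, and stand the small capped bottle upright in the round holder, set down rather than dropped. Do not disturb the brass weight or the little glass beaker, and let go of everything.

Things in the scene. Friction and masses are not known exactly. Their poses are not given: they have to be found in the camera images.
- wide_plate: Flat off-white plastic tube-rack plate, 64 (its x) x 120 (its y) x 12 mm thick, 90 g, lying flat. Right through it go four 14 mm post holes near the corners, at x = +-20, y = +-47 mm from its centre, and two wide 29 mm tube holes on its long centre line at y = +-20 mm. The same after a half turn about z. Origin: centre of its underside; z up.
- fine_plate: Flat off-white plastic tube-rack plate, 64 (its x) x 120 (its y) x 12 mm thick, 90 g, lying flat. Right through it go four 14 mm post holes near the corners, at x = +-20, y = +-47 mm from its centre, and six small 10 mm tube holes in its middle, at x = +-13, y = -24, 0, 24 mm. The same after a half turn about z. Origin: centre of its underside; z up.
- stopper_1: Solid grey rubber stopper, a slightly tapered round plug 40 mm tall, 36 mm across its wide end (down) and 31 mm across its narrow end (up), 45 g; standing upright. The two stoppers are alike. Origin: centre of the wide end; z up.
- stopper_2: Solid grey rubber stopper, a slightly tapered round plug 40 mm tall, 36 mm across its wide end (down) and 31 mm across its narrow end (up), 45 g; standing upright. The two stoppers are alike. Origin: centre of the wide end; z up.
- bottle: Small amber glass sample bottle with a blue screw cap, standing upright, 64 mm tall in all, 50 g. Body 30 mm across up to 40 mm, then a narrow 22 mm neck to 44 mm, then the cap, 28 mm across, from 44 to 64 mm. Origin: centre of its underside; z up.
- stand: Fixed post stand for the plates: plain grey metal base 84 (its x) x 140 (its y) x 10 mm with four upright 8 mm steel posts at x = +-20, y = +-47 mm, their tips 46 mm above the bench (the last 6 mm tapered). A plate on the base has its underside at 10 mm, one on top of that at 22 mm; plate and stand long sides (y) parallel. Origin: centre of the base's underside, on the bench; z up.
- tray: Fixed square open tray of plain grey steel, 120 x 120 mm outside, walls 4 mm thick and 18 mm high, inner floor 112 x 112 mm and 4 mm above the bench. Origin: centre of its underside; x and y along its sides, z up.
- holder: Fixed white plastic bottle holder: an open round cup, 62 mm outside and 54 mm inside diameter, 32 mm high, inner floor 4 mm above the bench, on a 4 mm thick, 84 mm square foot. Origin: centre of its underside; z up.
- weight: Bystander, not to be disturbed: brass knobbed balance weight, 24 mm across, 34 mm tall, standing loose among the parts. Origin: centre of its underside.
- beaker: Bystander, not to be disturbed: small empty clear glass beaker, 44 mm across, 55 mm tall, standing loose at the far edge of the work area. Origin: centre of its underside.
Not all that is in view belongs to the job. Several things look just like the bottle: the one meant starts farthest to the robot's right.

How it is judged:
By the outcome, as a careful person would: the job done as asked, in the order asked, and still so for the second after the job is handed in, with the robot touching nothing.
It also fails if it takes over 141 s, if anything falls off the work surface, if the arm or the gripper's body presses on something with over 40 N, if the wrist force passes 120 N, or if a joint passes its speed limit or range.

## Working session

There is one attempt and no reset: what is moved stays moved. The work goes in short steps, Python scripts to look and compute and a shell command to move; the robot and the scene stay as the last step left them, time stands still between calls to the robot, and variables do not carry over. Pictures are saved under pics/ and viewed, about 12 in all and at most 16, crops included, and the job is handed in when it is done.

```bash
mkdir -p pics; python3 - <<'E'
from plant import *
import cv2
o=get_obs();print({k:o[k] for k in('t','tool_pos','ee_rot','force','grip_width')})
for n in("scene","top","wrist"):
    print(n,get_calibration(n))
for n in("scene","top"):
    cv2.imwrite(f'pics/{n}0.png',read_camera(n)[:,:,::-1])
E
```

```text
{'t': 0.0, 'tool_pos': array([0.18499621, 0.62254613, 0.2214613 ]), 'ee_rot': array([ 0.69967584,  0.10106757,  0.69982221, -0.10241059]), 'force': array([-0.08395029,  0.15412993, -0.09454265]), 'grip_width': 0.08705848205369916}
scene {'K': array([[540.07646545,   0.        , 313.27132671],
       [  0.        , 540.07646545, 236.04558762],
       [  0.        ,   0.        ,   1.        ]]), 'eye': array([1.21718949, 0.03361163, 0.88295667]), 'orientation': array([0.63877954, 0.22863563, 0.24069188, 0.69408491])}
top {'K': array([[615.24134857,   0.        , 324.75836872],
       [  0.        , 615.24134857, 239.84854309],
       [  0.        ,   0.        ,   1.        ]]), 'eye': array([0.44972595, 0.0026037 , 1.19447017]), 'orientation': array([ 0.7118802 ,  0.03592204, -0.03339356, -0.70058623])}
wrist {'K': array([[346.07188015,   0.        , 316.05961273],
       [  0.        , 346.07188015, 239.66476194],
       [  0.        ,   0.        ,   1.        ]]), 'hand_eye': array([[-1.23499227e-03,  2.85649232e-01, -9.58333445e-01,
        -1.62177849e-01],
       [ 9.99999130e-01,  7.97439393e-04, -1.05099457e-03,
         4.18197030e-04],
       [ 4.63997048e-04, -9.58333908e-01, -2.85649969e-01,
        -7.76101787e-02],
       [ 0.00000000e+00,  0.00000000e+00,  0.00000000e+00,
         1.00000000e+00]])}
```

View pics/top0.png

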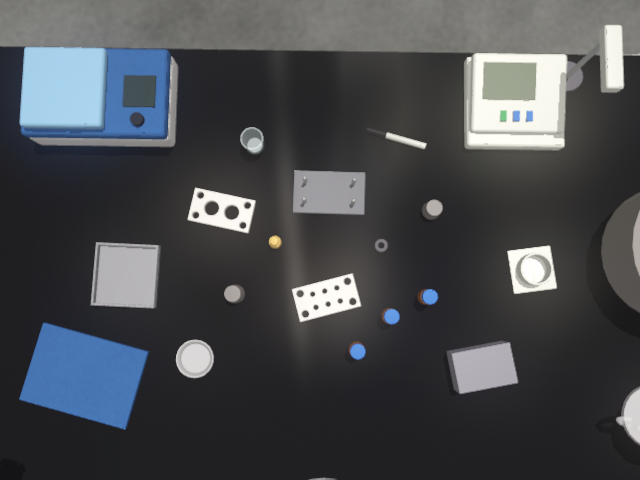

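View pics/scene0.png

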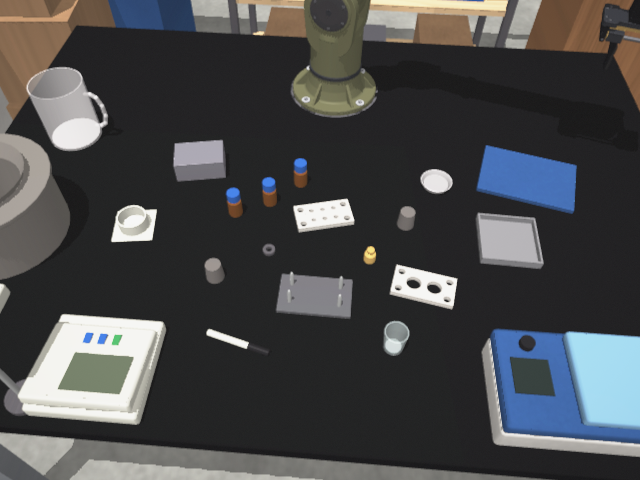

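Top view (robot at bottom, its left on the image left): wide plate is at (222,210), fine plate at (327,298), stand at (329,192), stoppers at (234,294) and (432,209), tray at (126,275), holder at (532,269). The weight is at (275,242) and the beaker at (252,140).
Bottle candidates are (357,351), (391,316) and (429,297). The last is farthest right, so it fits the description. I'll confirm it in a crop.

```bash
cat > h.py <<'E'
from plant import *
import numpy as np, cv2
from scipy.spatial.transform import Rotation as R
def rot(q): return R.from_quat(np.r_[q[1:],q[0]])
def cam(n,o=None):
    c=get_calibration(n)
    if n!='wrist': return c['K'],np.array(c['eye']),rot(c['orientation']).as_matrix()
    o=o or get_obs(); T=c['hand_eye']; A=rot(o['ee_rot']).as_matrix()
    return c['K'],np.array(o['tool_pos'])+A@T[:3,3],A@T[:3,:3]
def ray(c,uv,z):
    K,e,A=c; uv=np.atleast_2d(uv).astype(float)
    d=np.c_[(uv[:,0]-K[0,2])/K[0,0],-(uv[:,1]-K[1,2])/K[1,1],-np.ones(len(uv))]@A.T
    return e[:2]+d[:,:2]*((z-e[2])/d[:,2])[:,None]
def proj(c,P):
    K,e,A=c; p=(np.atleast_2d(P)-e)@A
    return np.c_[K[0,2]-K[0,0]*p[:,0]/p[:,2],K[1,2]+K[1,1]*p[:,1]/p[:,2]]
def goal(x,y,z,yaw):
    """tool down, jaw axis (tool y) at world angle yaw deg (mod 180) -> row numbers"""
    o=get_obs(); A=rot(o['ee_rot']); best=None
    for a in (yaw,yaw+180):
        t=np.radians(a); Y=np.array([np.cos(t),np.sin(t),0]); X=np.array([0,0,-1.])
        B=R.from_matrix(np.c_[X,Y,np.cross(X,Y)]); v=(A.inv()*B).as_rotvec()
        if best is None or np.linalg.norm(v)<np.linalg.norm(best): best=v
    s=A.inv().apply(np.array([x,y,z])-o['tool_pos'])
    print('row',np.round(best/np.pi,4).tolist(),np.round(s/.4,4).tolist(),'rows>=',round(max(np.linalg.norm(s)/.0417,np.degrees(np.linalg.norm(best))/7.16),1))
def st():
    o=get_obs();Y=rot(o['ee_rot']).as_matrix()
    print('t',round(o['t'],2),'pos',np.round(o['tool_pos'],4),'jaw',np.round(np.degrees(np.arctan2(Y[1,1],Y[0,1])),1),'down',np.round(Y[:,0],3),'F',np.round(o['force'],1),'w',round(o['grip_width'],4),'q',np.round(o['joints'],2))
def shot(n,f=None):
    o=get_obs(); im=read_camera(n)[:,:,::-1].copy()
    if f: cv2.imwrite('pics/'+f,im)
    return im,cam(n,o)
E
python3 - <<'E'
from h import *
st()
c=cam('top'); im=cv2.imread('pics/top0.png'); hsv=cv2.cvtColor(im,cv2.COLOR_BGR2HSV)
def best(m,u,v,r):
    k=np.zeros_like(m); cv2.circle(k,(u,v),r,255,-1); m=m&k
    return max(cv2.findContours(m,0,cv2.CHAIN_APPROX_NONE)[0],key=cv2.contourArea)
g=hsv[...,2]; 
for n,u,v,r,th,z in [('wide',222,210,45,150,.012),('fine',327,298,45,150,.012),('stand',329,192,50,70,.01),('tray',126,275,52,60,.018),('foot',532,269,40,120,.004)]:
    k=best((g>th).astype(np.uint8)*255,u,v,r); b=cv2.boxPoints(cv2.minAreaRect(k)); w=ray(c,b,z)
    e=[w[1]-w[0],w[2]-w[1]]; L=[np.linalg.norm(x) for x in e]; l=e[int(L[1]>L[0])]
    print(n,w.mean(0).round(4),'long-angle',np.degrees(np.arctan2(l[1],l[0])).round(1)%180,np.round(L,4))
blue=cv2.inRange(hsv,(100,120,80),(125,255,255))
for u,v in [(357,351),(391,316),(429,297)]:
    k=best(blue,u,v,14); m=cv2.minEnclosingCircle(k)[0]; print('cap',m,ray(c,m,.064).round(4))
for u,v in [(234,294),(432,209)]:
    k=best(((g>60)*255).astype(np.uint8),u,v,16);print('stop',cv2.minEnclosingCircle(k),ray(c,cv2.minEnclosingCircle(k)[0],.02).round(4))
print('holder rim',ray(c,(534,269),.032),'beaker',ray(c,(254,145),.0),'weight',ray(c,(275,242),.03),'nut',ray(c,(381,245),0.))
a=cv2.resize(im[140:380,330:470],None,fx=2.5,fy=2.5,interpolation=2)
s=cv2.imread('pics/scene0.png')[140:240,200:320]; s=cv2.resize(s,None,fx=3.5,fy=3.5,interpolation=2)
C=np.zeros((600,775,3),np.uint8); C[:600,:350]=a; C[:350,350:770]=s; cv2.imwrite('pics/c1.png',C)
E
```

```text
t 0.1 pos [0.185  0.6226 0.2216] jaw 73.5 down [-0.    -0.002 -1.   ] F [-1.1  0.4  0.4] w 0.0867 q [-1.27  0.32 -0.07  1.45  0.02  1.37 -0.06]
wide [0.6213 0.2099] long-angle 78.5 [0.066  0.1228]
fine [0.4559 0.0038] long-angle 105.6 [0.122  0.0657]
stand [0.6414 0.0141] long-angle 88.8 [0.1231 0.167 ]
tray [0.4926 0.3884] long-angle 87.5 [0.1237 0.1295]
foot [ 0.5162 -0.3933] long-angle 7.699999999999989 [0.0856 0.0867]
cap (357.5, 351.5) [[ 0.3584 -0.0551]]
cap (391.70928955078125, 316.1976623535156) [[ 0.423  -0.1168]]
cap (430.0714416503906, 296.0714416503906) [[ 0.4606 -0.1867]]
stop ((234.0, 293.1875), 10.388081550598145) [[0.4605 0.1788]]
stop ((432.5, 209.0), 11.011457443237305) [[ 0.6282 -0.1989]]
holder rim [[ 0.51502216 -0.38819918]] beaker [[0.75381062 0.15106999]] weight [[0.55864168 0.10224283]] nut [[ 0.55885426 -0.10192019]]
```

View pics/c1.png

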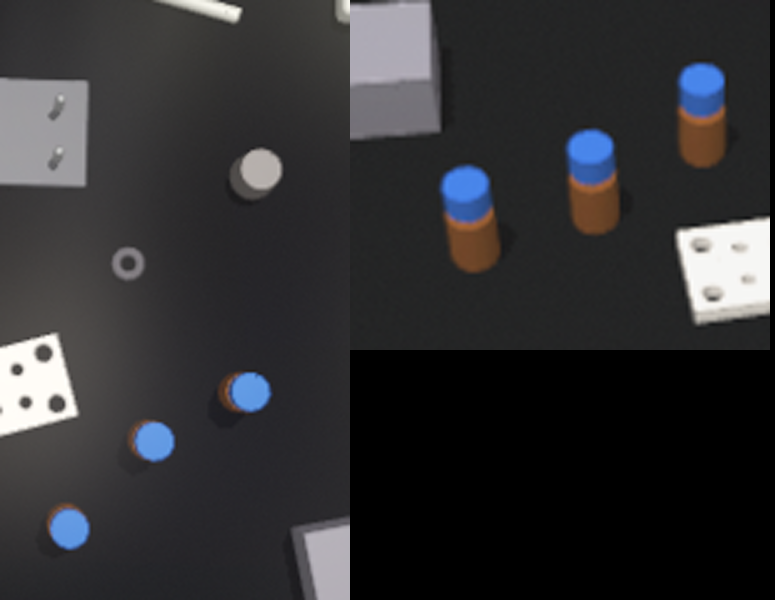

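The crop confirms three alike bottles. The one at (429,297), world (0.461,-0.187), is farthest right, so that is the bottle I'll take. First I'll hover over the wide plate.

```bash
python3 - <<'E'
from h import *
goal(.6213,.2099,.16,-11.5)
E
```

```text
row [0.472, 0.0004, 0.0004] [0.1552, -0.6781, 1.3393] rows>= 14.5
```

```bash
python3 -m handwheel '[[0.236,0,0,0.05,-0.34,0.67,-1],[0.236,0,0,0.05,-0.34,0.67,-1],[0.236,0,0,0.05,-0.34,0.67,-1],[0.236,0,0,0.05,-0.34,0.67,-1],[0.236,0,0,0.05,-0.34,0.67,-1],[0.236,0,0,0.05,-0.34,0.67,-1],[0.236,0,0,0.05,-0.34,0.67,-1],[0.236,0,0,0.05,-0.34,0.67,-1]]'
python3 - <<'E'
from h import *
st();goal(.6213,.2099,.16,-11.5)
E
```

```text
t: 0.77
tool_pos: [0.4096, 0.4083, 0.2012]
ee_rot: [0.615, 0.35, 0.612, -0.353]
force: [0.9, -0.6, 0.3]
grip_width: 0.0867
t 0.77 pos [0.4096 0.4083 0.2012] jaw 30.4 down [ 0.002 -0.006 -1.   ] F [ 0.9 -0.6  0.3] w 0.0867 q [-1.    0.18  0.18  1.67 -0.03  1.3  -0.28]
row [0.2325, 0.002, -0.0004] [0.1073, 0.2061, 0.6947] rows>= 7.0
```

```bash
python3 -m handwheel '[[0.2325,0.002,0,0.107,0.206,0.695,-1],[0.2325,0.002,0,0.107,0.206,0.695,-1],[0.2325,0.002,0,0.107,0.206,0.695,-1],[0.2325,0.002,0,0.107,0.206,0.695,-1],[0.2325,0.002,0,0.107,0.206,0.695,-1],[0.2325,0.002,0,0.107,0.206,0.695,-1],[0.2325,0.002,0,0.107,0.206,0.695,-1],[0.2325,0.002,0,0.107,0.206,0.695,-1],[0.2325,0.002,0,0.107,0.206,0.695,-1]]'
python3 - <<'E'
from h import *
st();shot('wrist','w1.png')
E
```

```text
t: 1.52
tool_pos: [0.6235, 0.2039, 0.1587]
ee_rot: [-0.447, -0.549, -0.444, 0.55]
force: [-0.4, -0.1, -0.4]
grip_width: 0.0868
t 1.52 pos [0.6235 0.2039 0.1587] jaw -11.9 down [ 0.001 -0.004 -1.   ] F [-0.4 -0.1 -0.4] w 0.0868 q [-0.69  0.38  0.42  1.53 -0.16  1.26 -0.45]
```

View pics/w1.png

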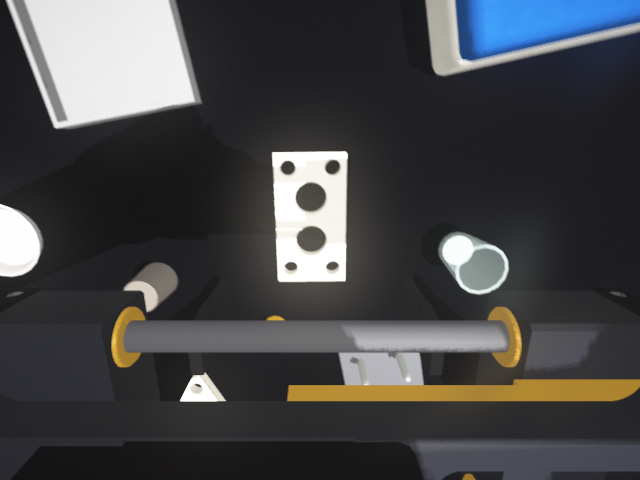

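The wrist view shows the wide plate upright in the picture (273–348, 152–281) with its four post holes and two wide holes. The stopper is at (150,287) and the beaker at (472,262), both clear of the finger paths.

```bash
cat >> h.py <<'E'
def plate(im,c,xy,z=.012,th=150,rad=.08):
    """outline of a bright plate near xy, unprojected at height z"""
    g=im.min(2); m=((g>th)*255).astype(np.uint8)
    u=proj(c,[xy[0],xy[1],z])[0]
    ks=cv2.findContours(m,0,cv2.CHAIN_APPROX_NONE)[0]
    k=min((k for k in ks if cv2.contourArea(k)>1500),key=lambda k:np.linalg.norm(k[:,0].mean(0)-u))
    w=ray(c,k[:,0],z); (cx,cy),(a,b),t=cv2.minAreaRect((w*1000).astype(np.float32))
    if a<b: t+=90
    print('plate',round(cx/1000,4),round(cy/1000,4),'size',round(a,1),round(b,1),'long-angle',round(t%180,1))
E
python3 - <<'E'
from h import *
im=cv2.imread('pics/w1.png');c=cam('wrist');plate(im,c,(.6213,.21))
E
```

```text
plate 0.619 0.2141 size 122.0 65.9 long-angle 78.8
```

```bash
python3 - <<'E'
from h import *
goal(.6195,.213,.035,-11.2)
E
```

```text
row [-0.0028, 0.0005, -0.0001] [0.31, -0.0086, -0.013] rows>= 3.0
```

```bash
python3 -m handwheel '[[-0.002,0,0,0.1,-0.008,-0.013,-1],[-0.002,0,0,0.2,-0.008,-0.013,-1],[-0.002,0,0,0.27,-0.008,-0.013,-1],[-0.002,0,0,0.31,-0.008,-0.013,-1],[-0.002,0,0,0.31,-0.008,-0.013,-1]]'
python3 - <<'E'
from h import *
st();goal(.6195,.213,.004,-11.2)
E
```

```text
t: 1.98
tool_pos: [0.6147, 0.2146, 0.0301]
ee_rot: [-0.448, -0.543, -0.45, 0.549]
force: [-0.5, -0.8, -1.0]
grip_width: 0.0871
t 1.98 pos [0.6147 0.2146 0.0301] jaw -11.1 down [-0.009 -0.004 -1.   ] F [-0.5 -0.8 -1. ] w 0.0871 q [-0.68  0.5   0.39  1.65 -0.21  1.04 -0.42]
row [0.0003, 0.0017, 0.0026] [0.0653, 0.013, 0.0014] rows>= 0.6
```

```bash
python3 -m handwheel '[[0,0.0017,0.0026,0.03,0.01,0.001,-1],[0,0.0017,0.0026,0.05,0.012,0.001,-1],[0,0.0017,0.0026,0.06,0.012,0.001,-1],[0,0.0017,0.0026,0.06,0.012,0.001,-1]]'
python3 - <<'E'
from h import *
st();goal(.6195,.213,.004,-11.2);shot('wrist','w2.png')
for i in range(3):
  read_camera('top');st()
E
```

```text
t: 2.32
tool_pos: [0.6186, 0.2141, 0.0061]
ee_rot: [-0.449, -0.546, -0.45, 0.546]
force: [-0.6, 0.0, 0.2]
grip_width: 0.087
t 2.32 pos [0.6186 0.2141 0.0061] jaw -11.1 down [-0.001  0.    -1.   ] F [-0.6  0.   0.2] w 0.087 q [-0.67  0.53  0.38  1.66 -0.22  0.99 -0.41]
row [0.0007, -0.0, 0.0002] [0.0052, 0.0028, 0.0023] rows>= 0.1
t 2.42 pos [0.6196 0.2138 0.0072] jaw -11.1 down [ 0.001  0.001 -1.   ] F [0.1 0.5 0.5] w 0.0869 q [-0.67  0.53  0.38  1.66 -0.22  0.99 -0.41]
t 2.47 pos [0.6198 0.2137 0.0073] jaw -11.1 down [ 0.002  0.001 -1.   ] F [-0.2  0.2  0.4] w 0.0868 q [-0.67  0.53  0.38  1.66 -0.22  0.99 -0.41]
t 2.52 pos [0.6199 0.2136 0.0073] jaw -11.1 down [ 0.002  0.001 -1.   ] F [-0.5  0.2  0.2] w 0.087 q [-0.67  0.53  0.38  1.66 -0.22  0.99 -0.41]
```

View pics/w2.png

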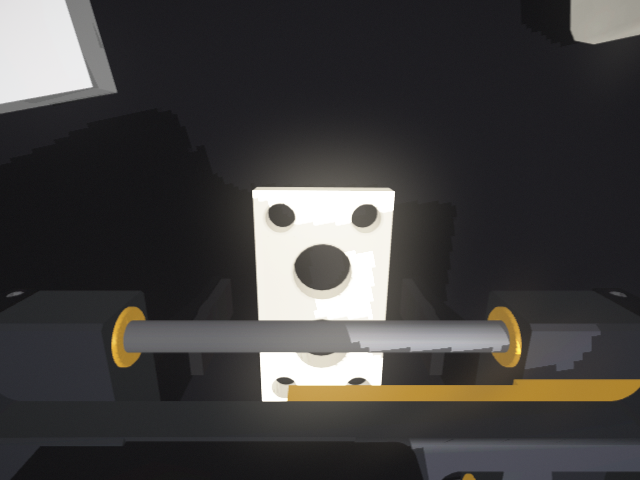

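The fingers straddle the plate evenly, with the plate edges at columns 255 and 392. I'll lower 3 mm and close.

```bash
python3 -m handwheel '[[0,0,0,0.008,0,0,-1],[0,0,0,0.008,0,0,-1],[0,0,0,0.008,0,0,1],[0,0,0,0.008,0,0,1],[0,0,0,0.008,0,0,1],[0,0,0,0.008,0,0,1],[0,0,0,0.008,0,0,1],[0,0,0,0.008,0,0,1]]'
python3 -c "
from h import *
st()"
python3 -m handwheel '[[0,0,0,-0.05,0,0,1],[0,0,0,-0.1,0,0,1],[0,0,0,-0.15,0,0,1],[0,0,0,-0.2,0,0,1],[0,0,0,-0.24,0,0,1],[0,0,0,-0.24,0,0,1],[0,0,0,-0.24,0,0,1]]'
python3 - <<'E'
from h import *
st();im,c=shot('wrist','w3.png');goal(.6414,.0141,.12,-1.2)
p=get_obs()['tool_pos']
plate(im,c,p[:2],p[2]+.009)
E
```

```text
t: 3.18
tool_pos: [0.62, 0.2136, 0.0041]
ee_rot: [0.449, 0.547, 0.449, -0.545]
force: [-0.2, -0.2, 0.5]
grip_width: 0.0634
t 3.18 pos [0.62   0.2136 0.0041] jaw -11.1 down [ 0.002  0.001 -1.   ] F [-0.2 -0.2  0.5] w 0.0634 q [-0.66  0.53  0.38  1.66 -0.23  0.99 -0.4 ]
t: 3.77
tool_pos: [0.6203, 0.2137, 0.1007]
ee_rot: [0.449, 0.547, 0.449, -0.545]
force: [0.6, -0.8, -1.1]
grip_width: 0.0638
t 3.77 pos [0.6203 0.2137 0.1007] jaw -11.1 down [ 0.003  0.002 -1.   ] F [ 0.6 -0.8 -1.1] w 0.0638 q [-0.69  0.43  0.41  1.6  -0.18  1.15 -0.44]
row [-0.0552, -0.0002, -0.0003] [-0.052, 0.1505, 0.4782] rows>= 4.8
plate 0.6255 0.237 size 65.9 64.6 long-angle 78.8
```

```bash
python3 - <<'E'
from h import *
goal(.6414,-.1,.16,-1.2)
E
```

```text
row [-0.0552, -0.0002, -0.0003] [-0.1522, 0.2057, 0.758] rows>= 7.7
```

```bash
python3 -m handwheel '[[-0.01,0,0,-0.05,0.02,0.08,1],[-0.02,0,0,-0.1,0.04,0.16,1],[-0.03,0,0,-0.15,0.07,0.25,1],[-0.04,0,0,-0.15,0.1,0.34,1],[-0.05,0,0,-0.15,0.12,0.43,1],[-0.055,0,0,-0.15,0.15,0.52,1],[-0.055,0,0,-0.15,0.17,0.61,1],[-0.055,0,0,-0.15,0.19,0.69,1],[-0.055,0,0,-0.15,0.206,0.74,1],[-0.055,0,0,-0.15,0.206,0.758,1],[-0.055,0,0,-0.15,0.206,0.758,1],[-0.055,0,0,-0.15,0.206,0.758,1]]'
python3 - <<'E'
from h import *
read_camera('top');st();im,c=shot('wrist','w4.png')
E
```

```text
t: 4.82
tool_pos: [0.6409, -0.0985, 0.1577]
ee_rot: [0.494, 0.505, 0.496, -0.505]
force: [0.1, 1.3, -1.3]
grip_width: 0.0634
t 4.87 pos [ 0.6413 -0.0973  0.158 ] jaw -1.1 down [-0.001  0.002 -1.   ] F [ 0.2  1.  -1.5] w 0.0637 q [-0.29  0.38  0.51  1.56 -0.2   1.26  0.23]
```

View pics/w4.png

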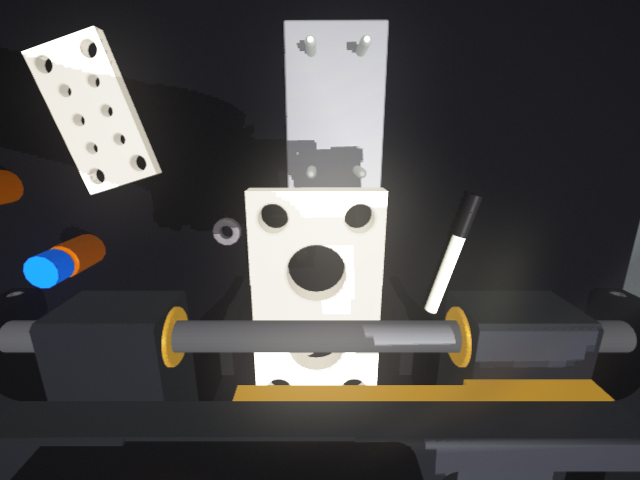

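The plate is held level and the stand is visible above it in the picture: far post tips near (310,38) and (365,38), near ones near (311,172) and (360,172). I'll enlarge the posts for exact tip pixels.

```bash
python3 - <<'E'
import cv2,numpy as np
im=cv2.imread('pics/w4.png')
a=cv2.resize(im[25:65,280:395],None,fx=6.5,fy=6.5,interpolation=2);b=cv2.resize(im[150:192,280:395],None,fx=6.5,fy=6.5,interpolation=2)
cv2.imwrite('pics/c2.png',np.vstack([a,b]));print(a.shape,b.shape)
E
```

```text
(260, 748, 3) (273, 748, 3)
```

View pics/c2.png

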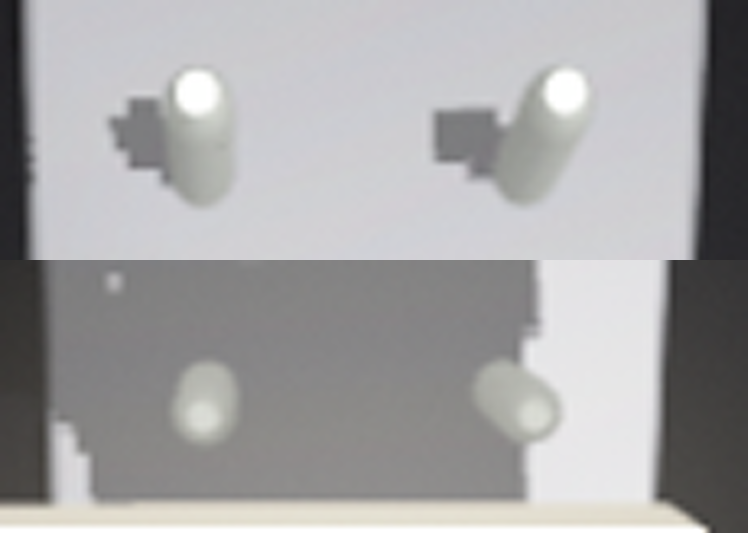

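```bash
python3 - <<'E'
from h import *
c=cam('wrist');o=get_obs();im=cv2.imread('pics/w4.png')
w=ray(c,[(310.3,39.2),(367.1,39.0),(311.2,173.8),(362.3,173.5)],.046);print(w.round(4),w.mean(0).round(4))
l=(w[0]+w[1]-w[2]-w[3])/2;print('stand long',np.degrees(np.arctan2(l[1],l[0])).round(2),np.linalg.norm(l).round(4),'short',np.linalg.norm(w[0]-w[1]).round(4),np.linalg.norm(w[2]-w[3]).round(4))
zt=o['tool_pos'][2]+.008
g=im[180:250,240:395].min(2); m=((g<90)*255).astype(np.uint8)
for k in cv2.findContours(m,0,cv2.CHAIN_APPROX_NONE)[0]:
    if 200<cv2.contourArea(k)<1500:
        (u,v),_,_=cv2.fitEllipse(k); p=ray(c,(u+240,v+180),zt)[0]; A=rot(o['ee_rot']).as_matrix()
        print('hole',u+240,v+180,p.round(4),'tool yz',(A.T@np.r_[p-o['tool_pos'][:2],0])[1:].round(4))
st()
E
```

```text
[[ 0.6411  0.0484]
 [ 0.6813  0.0478]
 [ 0.6397 -0.0455]
 [ 0.6797 -0.046 ]] [0.6604 0.0011]
stand long 89.06 0.0939 short 0.0402 0.04
hole 357.72879791259766 215.7946548461914 [ 0.6622 -0.0531] tool yz [ 0.0199 -0.0441]
hole 273.81207275390625 215.54492950439453 [ 0.6239 -0.0523] tool yz [-0.0184 -0.0442]
hole 389.2083435058594 210.94813346862793 [ 0.6764 -0.0511] tool yz [ 0.0341 -0.0463]
hole 147.9352569580078 59.521751403808594 [0.5766 0.0128] tool yz [-0.0669 -0.1085]
t 4.92 pos [ 0.6415 -0.0968  0.1583] jaw -1.0 down [-0.     0.002 -1.   ] F [-0.2  0.6  0.1] w 0.063 q [-0.29  0.38  0.51  1.55 -0.19  1.26  0.23]
```

```bash
python3 - <<'E'
from h import *
c=cam('wrist');o=get_obs();im=cv2.imread('pics/w4.png');A=rot(o['ee_rot']).as_matrix()
print(im[182:198,300].tolist())
for v in(187,189,191,193): 
    p=ray(c,(316,v),o['tool_pos'][2]+.008)[0];print(v,(A.T@np.r_[p-o['tool_pos'][:2],0])[1:].round(4))
print(ray(cam('top'),(329,192),.01),ray(cam('top'),[(305,181),(353,181),(353,201.5),(304,202)],.043))
E
```

```text
[[135, 136, 139], [134, 134, 136], [135, 135, 136], [136, 136, 138], [137, 137, 139], [175, 183, 187], [203, 216, 222], [208, 221, 226], [208, 221, 226], [255, 255, 255], [255, 255, 255], [255, 255, 255], [255, 255, 255], [255, 255, 255], [255, 255, 255], [255, 255, 255]]
187 [ 0.0009 -0.0572]
189 [ 0.0009 -0.0563]
191 [ 0.0008 -0.0554]
193 [ 0.0008 -0.0545]
[[0.66006474 0.00103005]] [[ 0.67463777  0.04696238]
 [ 0.67605762 -0.04415102]
 [ 0.63671662 -0.04460871]
 [ 0.63430674  0.04807773]]
```

Plate in hand sits 4.5 mm along tool +z. The stand centre is (0.6604, 0.0011) with its long side at 89.1°, and the top view agrees. I'll move over it and down to just above the posts.

```bash
python3 - <<'E'
from h import *
goal(.66,.0052,.075,-.9)
E
```

```text
row [-0.0008, -0.0008, 0.0001] [0.2087, 0.0417, -0.2554] rows>= 3.2
```

```bash
python3 -m handwheel '[[0,-0.0008,0,0.03,0.04,-0.06,1],[0,-0.0008,0,0.06,0.042,-0.13,1],[0,-0.0008,0,0.1,0.042,-0.2,1],[0,-0.0008,0,0.15,0.042,-0.24,1],[0,-0.0008,0,0.19,0.042,-0.2554,1],[0,-0.0008,0,0.2087,0.042,-0.2554,1],[0,-0.0008,0,0.2087,0.042,-0.2554,1],[0,-0.0008,0,0.2087,0.042,-0.2554,1],[0,-0.0008,0,0.2087,0.042,-0.2554,1],[0,-0.0008,0,0.2087,0.042,-0.2554,1]]'
python3 - <<'E'
from h import *
st();read_camera('top');shot('wrist','w5.png');st();goal(.66,.0052,.0145,-.9)
E
```

```text
t: 5.75
tool_pos: [0.6611, 0.004, 0.0766]
ee_rot: [0.496, 0.505, 0.494, -0.504]
force: [0.9, -1.1, -0.6]
grip_width: 0.0634
t 5.75 pos [0.6611 0.004  0.0766] jaw -1.1 down [ 0.002 -0.    -1.   ] F [ 0.9 -1.1 -0.6] w 0.0634 q [-0.4   0.47  0.46  1.6  -0.22  1.12  0.09]
t 5.85 pos [0.6608 0.0043 0.0762] jaw -1.1 down [ 0.002 -0.    -1.   ] F [-0.5  0.5  0.3] w 0.0635 q [-0.4   0.47  0.46  1.6  -0.22  1.12  0.09]
row [-0.0012, 0.0, -0.0005] [0.1543, -0.0024, -0.0022] rows>= 1.5
```

View pics/w5.png

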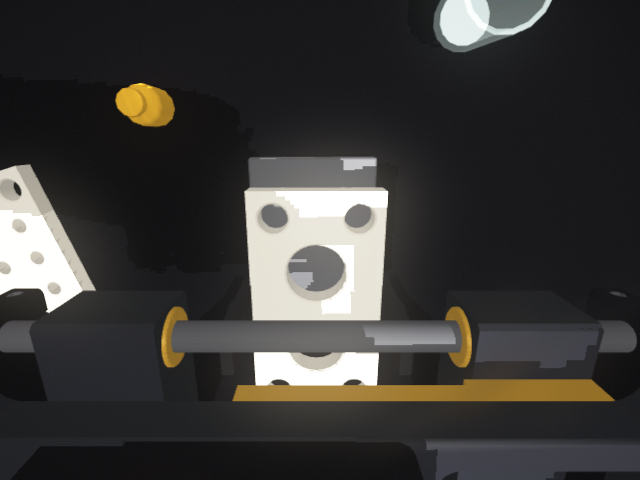

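The plate sits over the base, with the base visible evenly around it. I'll descend with small steps, watching force.

```bash
python3 -m handwheel '[[0,0,0,0.03,-0.002,-0.002,1],[0,0,0,0.055,-0.002,-0.002,1],[0,0,0,0.07,-0.002,-0.002,1],[0,0,0,0.08,-0.002,-0.002,1],[0,0,0,0.08,-0.002,-0.002,1]]'
python3 - <<'E'
from h import *
im,_=shot('wrist');st();cv2.imwrite('pics/c3.png',cv2.resize(im[140:300,220:410],None,fx=3,fy=3,interpolation=2));goal(.66,.0052,.0145,-.9)
E
```

```text
t: 6.27
tool_pos: [0.6589, 0.0051, 0.0423]
ee_rot: [-0.495, -0.504, -0.495, 0.505]
force: [-0.5, 0.1, -1.4]
grip_width: 0.0634
t 6.32 pos [0.6595 0.0051 0.0432] jaw -1.1 down [-0. -0. -1.] F [-0.  -0.6 -1.6] w 0.0636 q [-0.39  0.5   0.45  1.63 -0.24  1.06  0.1 ]
row [-0.0012, 0.0001, 0.0001] [0.0716, 0.0014, -0.0004] rows>= 0.7
```

View pics/c3.png

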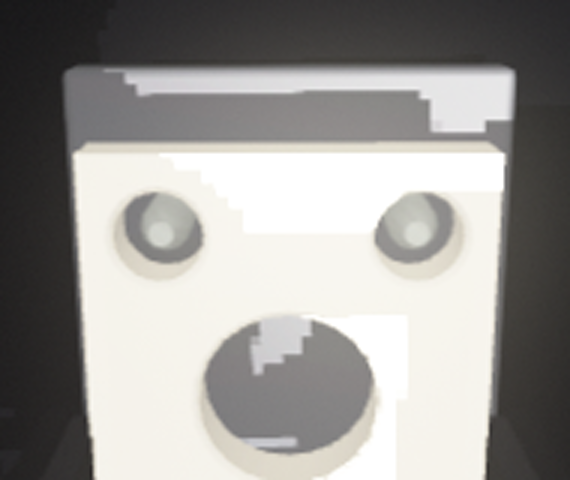

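Both visible post tips are centred in the far holes, at (162,233) and (415,233) in the crop. I'll lower to the base.

```bash
python3 -m handwheel '[[0,0,0,0.02,0.001,0,1],[0,0,0,0.04,0.001,0,1],[0,0,0,0.055,0.001,0,1],[0,0,0,0.065,0.001,0,1],[0,0,0,0.071,0.001,0,1],[0,0,0,0.071,0.001,0,1],[0,0,0,0.071,0.001,0,1]]'
python3 -c "
from h import *
st()"
```

```text
t: 6.9
tool_pos: [0.66, 0.005, 0.0147]
ee_rot: [-0.495, -0.505, -0.495, 0.505]
force: [-0.5, 0.1, -0.3]
grip_width: 0.0633
t 6.9 pos [0.66   0.005  0.0147] jaw -1.1 down [ 0. -0. -1.] F [-0.5  0.1 -0.3] w 0.0633 q [-0.38  0.54  0.44  1.65 -0.26  1.02  0.12]
```

```bash
python3 -m handwheel '[[0,0,0,0.003,0,0,1],[0,0,0,0.003,0,0,1],[0,0,0,0.003,0,0,-1],[0,0,0,0.003,0,0,-1],[0,0,0,0.003,0,0,-1],[0,0,0,0.003,0,0,-1],[0,0,0,0.003,0,0,-1]]'
python3 -m handwheel '[[0,0,0,-0.08,0,0,-1],[0,0,0,-0.16,0,0,-1],[0,0,0,-0.24,0,0,-1],[0,0,0,-0.33,0,0,-1],[0,0,0,-0.33,0,0,-1]]'
python3 - <<'E'
from h import *
st();im=cv2.imread('pics/w4.png')
goal(.456,.004,.15,15.6)
# fine plate estimate from w4 at pose then
A=R.from_euler('z',0)
E
```

```text
t: 7.48
tool_pos: [0.66, 0.005, 0.0134]
ee_rot: [-0.495, -0.505, -0.495, 0.505]
force: [-0.4, 0.8, -0.7]
grip_width: 0.0842
t: 7.9
tool_pos: [0.6645, 0.0047, 0.1538]
ee_rot: [0.498, 0.508, 0.492, -0.501]
force: [1.4, 0.1, 2.3]
grip_width: 0.0872
t 7.9 pos [0.6645 0.0047 0.1538] jaw -1.1 down [ 0.013  0.001 -1.   ] F [1.4 0.1 2.3] w 0.0872 q [-0.41  0.4   0.48  1.53 -0.19  1.24  0.07]
row [-0.0929, 0.0003, -0.0042] [0.0028, -0.5213, 0.012] rows>= 5.0
```

```bash
python3 -m handwheel '[[-0.03,0,-0.004,0,-0.08,0,-1],[-0.06,0,-0.004,0,-0.18,0.012,-1],[-0.093,0,-0.004,0,-0.28,0.012,-1],[-0.093,0,-0.004,0,-0.38,0.012,-1],[-0.093,0,-0.004,0,-0.46,0.012,-1],[-0.093,0,-0.004,0,-0.51,0.012,-1],[-0.093,0,-0.004,0,-0.521,0.012,-1],[-0.093,0,-0.004,0,-0.521,0.012,-1],[-0.093,0,-0.004,0,-0.521,0.012,-1],[-0.093,0,-0.004,0,-0.521,0.012,-1]]'
python3 - <<'E'
from h import *
read_camera('top');im,c=shot('wrist','w6.png');st()
plate(im,c,(.456,.004));goal(.456,.004,.03,15.6)
E
```

```text
t: 8.73
tool_pos: [0.4576, 0.0039, 0.1514]
ee_rot: [0.564, 0.428, 0.562, -0.427]
force: [0.5, 0.3, -0.3]
grip_width: 0.0867
t 8.83 pos [0.4572 0.0038 0.1511] jaw 15.6 down [ 0.001 -0.002 -1.   ] F [ 0.3 -0.4  0. ] w 0.087 q [-0.5  -0.06  0.42  2.02  0.03  1.18  0.18]
plate 0.4555 0.0028 size 65.4 121.4 long-angle 105.5
row [-0.0001, 0.0006, -0.0001] [0.3028, -0.003, -0.0018] rows>= 2.9
```

View pics/w6.png

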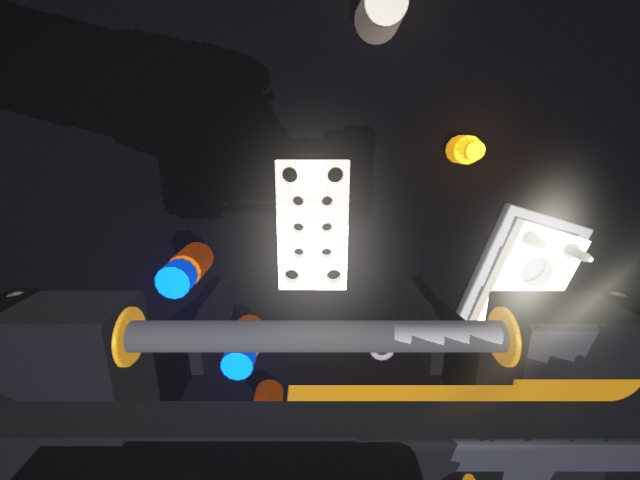

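The wide plate lies on the stand, with posts showing through at (537,240) and (578,252). The fine plate (six small holes) is centred at (312,225), and the bottles are left of it and clear. I'll descend and grasp.

```bash
python3 -m handwheel '[[0,0,0,0.1,-0.004,0,-1],[0,0,0,0.2,-0.004,0,-1],[0,0,0,0.27,-0.004,0,-1],[0,0,0,0.31,-0.004,0,-1],[0,0,0,0.34,-0.004,0,-1],[0,0,0,0.355,-0.004,0,-1],[0,0,0,0.36,-0.004,0,-1],[0,0,0,0.36,-0.004,0,-1]]'
python3 - <<'E'
from h import *
read_camera('top');st();goal(.4555,.003,.004,15.6)
E
```

```text
t: 9.5
tool_pos: [0.4562, 0.003, 0.007]
ee_rot: [0.564, 0.427, 0.563, -0.428]
force: [0.3, -0.9, -0.4]
grip_width: 0.0873
t 9.55 pos [0.4566 0.0031 0.0075] jaw 15.6 down [ 0.001 -0.002 -1.   ] F [ 0.5  0.7 -0.1] w 0.087 q [-0.47  0.15  0.43  2.15 -0.08  0.85  0.28]
row [-0.0001, 0.0007, -0.0003] [0.0087, -0.0026, -0.0005] rows>= 0.1
```

```bash
python3 -m handwheel '[[0,0,0,0.0085,-0.002,0,-1],[0,0,0,0.0085,-0.002,0,-1],[0,0,0,0.0085,-0.002,0,1],[0,0,0,0.0085,-0.002,0,1],[0,0,0,0.0085,-0.002,0,1],[0,0,0,0.0085,-0.002,0,1],[0,0,0,0.0085,-0.002,0,1],[0,0,0,0.0085,-0.002,0,1]]'
python3 -m handwheel '[[0,0,0,-0.05,0,0,1],[0,0,0,-0.1,0,0,1],[0,0,0,-0.16,0,0,1],[0,0,0,-0.22,0,0,1],[0,0,0,-0.27,0,0,1],[0,0,0,-0.28,0,0,1],[0,0,0,-0.28,0,0,1]]'
python3 - <<'E'
from h import *
read_camera('top');st();im,c=shot('wrist','w7.png');o=get_obs();A=rot(o['ee_rot']).as_matrix()
for x in(290,316,340):
    col=im[150:230,x].min(1).astype(int);r=150+np.argmax(col>240);p=ray(c,(x,r),o['tool_pos'][2]+.008)[0]
    print(r,(A.T@np.r_[p-o['tool_pos'][:2],0])[1:].round(4))
row=im[198].min(1)>150; xs=np.flatnonzero(row);xs=xs[(xs>230)&(xs<410)]
print(xs.min(),xs.max(),[(A.T@np.r_[ray(c,(x,198),o['tool_pos'][2]+.008)[0]-o['tool_pos'][:2],0])[1].round(4) for x in(xs.min(),xs.max())])
goal(.66,.0052,.12,-.9)
E
```

```text
t: 10.22
tool_pos: [0.4558, 0.0029, 0.0043]
ee_rot: [0.564, 0.427, 0.562, -0.428]
force: [-0.5, -0.5, 1.9]
grip_width: 0.0636
t: 10.8
tool_pos: [0.4566, 0.0033, 0.1173]
ee_rot: [0.565, 0.428, 0.562, -0.427]
force: [0.5, 0.3, -2.0]
grip_width: 0.0638
t 10.85 pos [0.4555 0.0032 0.116 ] jaw 15.6 down [ 0.002 -0.001 -1.   ] F [-0.1 -0.7 -1. ] w 0.0637 q [-0.5  -0.02  0.43  2.06  0.01  1.1   0.2 ]
150 [-0.0096 -0.0728]
180 [ 0.0016 -0.0599]
180 [ 0.0123 -0.0599]
245 387 [np.float64(-0.0304), np.float64(0.0337)]
row [0.0916, 0.0006, 0.0001] [-0.0123, 0.4955, 0.1327] rows>= 4.9
```

```bash
python3 - <<'E'
from h import *
goal(.6597,.0012,.085,-.9)
E
python3 -m handwheel '[[0.02,0,0,-0.01,0.06,0.02,1],[0.04,0,0,-0.01,0.14,0.05,1],[0.06,0,0,-0.01,0.22,0.08,1],[0.08,0,0,-0.01,0.3,0.11,1],[0.09,0,0,-0.01,0.38,0.13,1],[0.0916,0,0,-0.01,0.45,0.1422,1],[0.0916,0,0,-0.01,0.485,0.1422,1],[0.0916,0,0,-0.01,0.4925,0.1422,1],[0.0916,0,0,-0.01,0.4925,0.1422,1],[0.0916,0,0,-0.01,0.4925,0.1422,1],[0.0916,0,0,-0.01,0.4925,0.1422,1]]'
python3 - <<'E'
from h import *
read_camera('top');st();goal(.6597,.0012,.055,-.9)
E
```

```text
row [0.0916, 0.0006, 0.0001] [0.0752, 0.4922, 0.142] rows>= 5.0
t: 11.82
tool_pos: [0.6583, 0.0007, 0.1184]
ee_rot: [-0.496, -0.503, -0.496, 0.505]
force: [0.5, -0.5, -1.3]
grip_width: 0.0633
t 11.87 pos [0.6586 0.0008 0.1188] jaw -0.9 down [-0.001 -0.002 -1.   ] F [ 0.1  0.4 -0.7] w 0.0634 q [-0.41  0.43  0.47  1.57 -0.2   1.19  0.09]
row [-0.0002, 0.0006, 0.0004] [0.1596, 0.003, -0.0013] rows>= 1.5
```

Plate bottom will be at about 0.043, so the tips just enter. Then I'll look.

```bash
python3 -m handwheel '[[0,0,0,0.04,0.002,-0.001,1],[0,0,0,0.08,0.002,-0.001,1],[0,0,0,0.12,0.002,-0.001,1],[0,0,0,0.15,0.002,-0.001,1],[0,0,0,0.165,0.002,-0.001,1],[0,0,0,0.17,0.002,-0.001,1],[0,0,0,0.17,0.002,-0.001,1]]'
python3 - <<'E'
from h import *
read_camera('top');im,_=shot('wrist');st();cv2.imwrite('pics/c4.png',cv2.resize(im[140:300,220:410],None,fx=3,fy=3,interpolation=2));goal(.6597,.0012,.0265,-.9)
E
```

```text
t: 12.45
tool_pos: [0.6591, 0.001, 0.0508]
ee_rot: [-0.496, -0.503, -0.496, 0.505]
force: [-0.1, 0.3, 0.0]
grip_width: 0.0635
t 12.55 pos [0.66   0.001  0.0518] jaw -0.9 down [ 0.    -0.002 -1.   ] F [ 0.9 -0.4 -0.7] w 0.0634 q [-0.39  0.5   0.45  1.62 -0.24  1.08  0.11]
row [-0.0002, 0.0005, -0.0001] [0.0634, -0.0007, -0.0007] rows>= 0.6
```

View pics/c4.png

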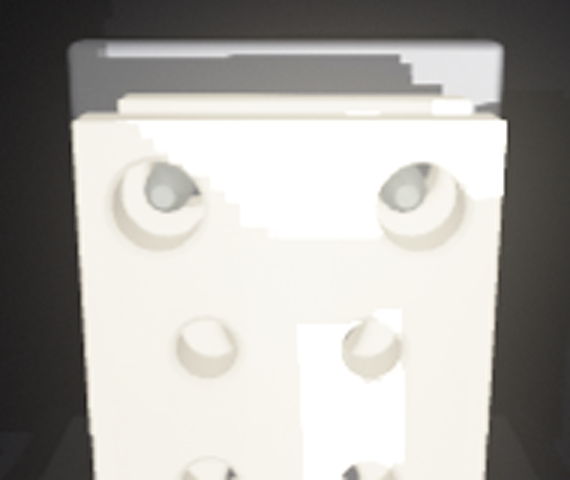

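The tips at (163,193) and (405,193) in the crop sit inside both far holes to within about 1 mm, so I'll lower.

```bash
python3 -m handwheel '[[0,0,0,0.015,0,0,1],[0,0,0,0.03,0,0,1],[0,0,0,0.045,0,0,1],[0,0,0,0.055,0,0,1],[0,0,0,0.0634,0,0,1],[0,0,0,0.066,0,0,1],[0,0,0,0.066,0,0,1]]'
python3 -c "
from h import *
read_camera('top');st()"
```

```text
t: 13.13
tool_pos: [0.6594, 0.001, 0.0262]
ee_rot: [-0.496, -0.503, -0.496, 0.505]
force: [-3.8, 0.5, 6.4]
grip_width: 0.0638
t 13.18 pos [0.6594 0.001  0.0262] jaw -0.9 down [-0.001 -0.001 -1.   ] F [-3.7  1.1  6.4] w 0.0636 q [-0.38  0.52  0.45  1.64 -0.25  1.04  0.12]
```

Contact is at the expected height (0.026). I'll release, rise and go to the first stopper.

```bash
python3 -m handwheel '[[0,0,0,0,0,0,-1],[0,0,0,0,0,0,-1],[0,0,0,0,0,0,-1],[0,0,0,0,0,0,-1],[0,0,0,0,0,0,-1],[0,0,0,0,0,0,-1]]'
python3 -m handwheel '[[0,0,0,-0.05,0,0,-1],[0,0,0,-0.12,0,0,-1],[0,0,0,-0.2,0,0,-1],[0,0,0,-0.29,0,0,-1],[0,0,0,-0.32,0,0,-1],[0,0,0,-0.32,0,0,-1]]'
python3 - <<'E'
from h import *
st();goal(.4605,.1788,.15,0)
E
```

```text
t: 13.68
tool_pos: [0.6594, 0.0009, 0.0261]
ee_rot: [-0.496, -0.503, -0.496, 0.505]
force: [0.8, 1.0, 0.9]
grip_width: 0.0862
t: 14.18
tool_pos: [0.6624, 0.0009, 0.1589]
ee_rot: [0.498, 0.506, 0.494, -0.502]
force: [-0.4, 0.9, 0.2]
grip_width: 0.0872
t 14.18 pos [0.6624 0.0009 0.1589] jaw -0.9 down [ 0.007 -0.    -1.   ] F [-0.4  0.9  0.2] w 0.0872 q [-0.41  0.4   0.48  1.52 -0.19  1.26  0.08]
row [-0.0052, 0.0001, -0.0022] [0.0186, -0.5121, -0.4364] rows>= 6.5
```

```bash
python3 -m handwheel '[[-0.005,0,-0.002,0.018,-0.1,-0.08,-1],[-0.005,0,-0.002,0.018,-0.18,-0.15,-1],[-0.005,0,-0.002,0.018,-0.26,-0.22,-1],[-0.005,0,-0.002,0.018,-0.34,-0.29,-1],[-0.005,0,-0.002,0.018,-0.42,-0.36,-1],[-0.005,0,-0.002,0.018,-0.48,-0.42,-1],[-0.005,0,-0.002,0.018,-0.512,-0.436,-1],[-0.005,0,-0.002,0.018,-0.512,-0.436,-1],[-0.005,0,-0.002,0.018,-0.512,-0.436,-1],[-0.005,0,-0.002,0.018,-0.512,-0.436,-1]]'
python3 - <<'E'
from h import *
read_camera('top');im,c=shot('wrist','w8.png');st()
s=proj(c,[.4605,.1788,.02])[0];print('pred px',s)
# plate check via saved top
t=read_camera('top')[:,:,::-1];cv2.imwrite('pics/top1.png',t)
x,y=s.astype(int);a=cv2.resize(im[max(y-75,0):y+75,max(0,x-100):x+100],(400,300),interpolation=2);b=cv2.resize(t[150:235,272:386],(400,300),interpolation=2)
cv2.imwrite('pics/c5.png',np.hstack([a,b]))
E
```

```text
t: 15.02
tool_pos: [0.461, 0.1776, 0.1497]
ee_rot: [-0.5, -0.5, -0.499, 0.501]
force: [0.2, 0.3, -0.3]
grip_width: 0.0867
t 15.12 pos [0.4615 0.1772 0.1499] jaw -0.2 down [ 0.001 -0.001 -1.   ] F [ 0.3 -0.2 -0.4] w 0.0869 q [-0.76  0.03  0.35  1.94 -0.01  1.17 -0.41]
pred px [313.71091702 229.03935104]
```

View pics/c5.png

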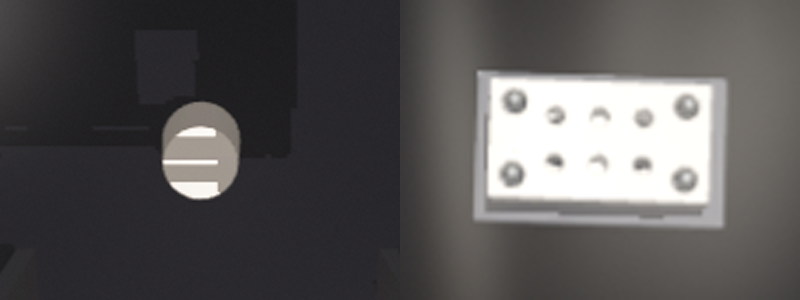

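Right half: the fine plate lies on top with all four posts through and the base showing evenly. Left half: the stopper's narrow end is up, top centre at wrist pixel (313.5,235).

```bash
python3 - <<'E'
from h import *
c=cam('wrist');s=ray(c,(313.5,235),.04)[0];print(s);goal(s[0],s[1],.012,0)
E
```

```text
[0.46049535 0.17904017]
row [-0.0011, 0.0003, -0.0002] [0.3448, -0.0027, -0.0048] rows>= 3.3
```

```bash
python3 -m handwheel '[[0,0,0,0.1,-0.003,-0.005,-1],[0,0,0,0.19,-0.003,-0.005,-1],[0,0,0,0.26,-0.003,-0.005,-1],[0,0,0,0.31,-0.003,-0.005,-1],[0,0,0,0.335,-0.003,-0.005,-1],[0,0,0,0.345,-0.003,-0.005,-1],[0,0,0,0.345,-0.003,-0.005,-1],[0,0,0,0.345,-0.003,-0.005,-1]]'
python3 -m handwheel '[[0,0,0,0,0,0,1],[0,0,0,0,0,0,1],[0,0,0,0,0,0,1],[0,0,0,0,0,0,1],[0,0,0,0,0,0,1],[0,0,0,0,0,0,1],[0,0,0,0,0,0,1],[0,0,0,0,0,0,1],[0,0,0,0,0,0,1],[0,0,0,0,0,0,1]]'
python3 -m handwheel '[[0,0,0,-0.03,0,0,1],[0,0,0,-0.08,0,0,1],[0,0,0,-0.15,0,0,1],[0,0,0,-0.22,0,0,1],[0,0,0,-0.27,0,0,1],[0,0,0,-0.27,0,0,1]]'
python3 - <<'E'
from h import *
st();goal(.4926,.30,.13,-2.5)
E
```

```text
t: 15.83
tool_pos: [0.4616, 0.1792, 0.0129]
ee_rot: [0.5, 0.502, 0.498, -0.501]
force: [0.5, -0.3, 0.4]
grip_width: 0.0872
t: 16.67
tool_pos: [0.4614, 0.1792, 0.0129]
ee_rot: [0.5, 0.501, 0.498, -0.501]
force: [-0.6, -0.3, 0.4]
grip_width: 0.0328
t: 17.17
tool_pos: [0.4641, 0.1806, 0.1253]
ee_rot: [0.5, 0.504, 0.498, -0.498]
force: [0.6, 0.5, -0.8]
grip_width: 0.0328
t 17.17 pos [0.4641 0.1806 0.1253] jaw -0.3 down [ 0.009  0.004 -1.   ] F [ 0.6  0.5 -0.8] w 0.0328 q [-0.77  0.06  0.35  1.96 -0.02  1.11 -0.41]
row [0.0125, -0.0013, -0.0028] [-0.0099, 0.0699, -0.2989] rows>= 2.9
```

```bash
python3 -m handwheel '[[0.006,0,-0.003,-0.005,0.02,-0.06,1],[0.0125,0,-0.003,-0.01,0.05,-0.13,1],[0.0125,0,-0.003,-0.01,0.07,-0.2,1],[0.0125,0,-0.003,-0.01,0.07,-0.26,1],[0.0125,0,-0.003,-0.01,0.07,-0.3,1],[0.0125,0,-0.003,-0.01,0.07,-0.3,1],[0.0125,0,-0.003,-0.01,0.07,-0.3,1],[0.0125,0,-0.003,-0.01,0.07,-0.3,1]]'
python3 - <<'E'
from h import *
read_camera('top');im,c=shot('wrist','w9.png');st()
E
```

```text
t: 17.83
tool_pos: [0.4925, 0.2986, 0.1293]
ee_rot: [0.488, 0.511, 0.49, -0.511]
force: [-0.2, -0.2, -1.0]
grip_width: 0.0328
t 17.93 pos [0.4929 0.2985 0.1299] jaw -2.6 down [-0.001  0.003 -1.   ] F [ 0.7 -0.2 -0.1] w 0.0326 q [-0.85  0.23  0.3   1.77 -0.08  1.15 -0.57]
```

View pics/w9.png

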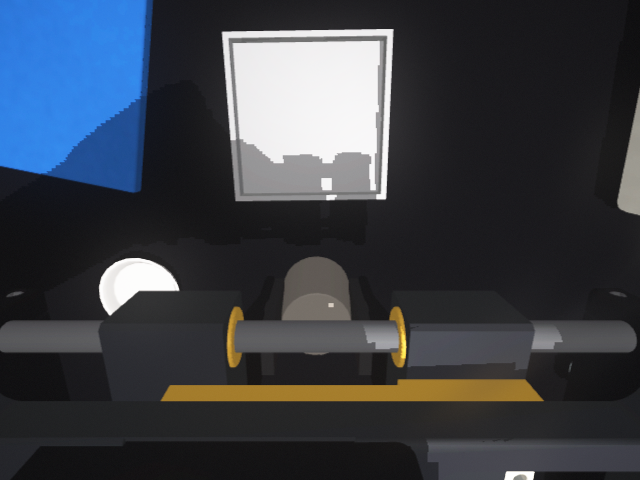

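The stopper is held upright. The tray's outer rim corners are at (222,31), (393,29), (386,199) and (236,201).

```bash
python3 - <<'E'
from h import *
c=cam('wrist');w=ray(c,[(222,31),(393,29),(386,199),(236,201)],.018);m=w.mean(0);print(w.round(4),m.round(4))
x=(w[1]+w[2]-w[0]-w[3])/2;a=np.degrees(np.arctan2(x[1],x[0]));print('x-angle',a)
y=np.array([-np.sin(np.radians(a)),np.cos(np.radians(a))])
for s in(.027,-.027): print(s,(m+s*y).round(4))
p=m+.027*y;goal(p[0],p[1],.06,a)
E
```

```text
[[0.4348 0.4517]
 [0.5547 0.4474]
 [0.551  0.3274]
 [0.4312 0.3313]] [0.4929 0.3894]
x-angle -1.979229538252264
0.027 [0.4939 0.4164]
-0.027 [0.492  0.3625]
row [-0.0036, -0.001, 0.0003] [0.1756, -0.0109, -0.2942] rows>= 3.3
```

```bash
python3 -m handwheel '[[-0.003,-0.001,0,0,-0.01,-0.08,1],[-0.003,-0.001,0,0.02,-0.01,-0.16,1],[-0.003,-0.001,0,0.06,-0.01,-0.23,1],[-0.003,-0.001,0,0.11,-0.01,-0.28,1],[-0.003,-0.001,0,0.15,-0.011,-0.294,1],[-0.003,-0.001,0,0.1756,-0.011,-0.294,1],[-0.003,-0.001,0,0.1756,-0.011,-0.294,1],[-0.003,-0.001,0,0.1756,-0.011,-0.294,1]]'
python3 - <<'E'
from h import *
read_camera('top');st();goal(.4939,.4164,.0175,-2)
E
```

```text
t: 18.6
tool_pos: [0.4945, 0.4141, 0.0599]
ee_rot: [-0.49, -0.509, -0.49, 0.51]
force: [1.3, 0.1, -0.1]
grip_width: 0.0324
t 18.65 pos [0.4951 0.4147 0.0609] jaw -2.2 down [ 0. -0. -1.] F [0.2 0.2 1. ] w 0.0324 q [-0.93  0.43  0.24  1.65 -0.11  1.07 -0.69]
row [-0.0013, 0.0, -0.0] [0.1086, -0.0032, -0.0042] rows>= 1.0
```

```bash
python3 -m handwheel '[[0,0,0,0.03,-0.003,-0.004,1],[0,0,0,0.06,-0.003,-0.004,1],[0,0,0,0.085,-0.003,-0.004,1],[0,0,0,0.1,-0.003,-0.004,1],[0,0,0,0.107,-0.003,-0.004,1],[0,0,0,0.11,-0.003,-0.004,1],[0,0,0,0.11,-0.003,-0.004,1]]'
python3 -c "
from h import *
read_camera('top');st()"
```

```text
t: 19.23
tool_pos: [0.4937, 0.4159, 0.017]
ee_rot: [-0.49, -0.509, -0.49, 0.51]
force: [0.2, -0.9, 0.7]
grip_width: 0.0329
t 19.28 pos [0.4939 0.4162 0.0169] jaw -2.2 down [-0. -0. -1.] F [0.4 0.4 1. ] w 0.0325 q [-0.92  0.48  0.23  1.68 -0.13  1.   -0.69]
```

```bash
python3 -m handwheel '[[0,0,0,0.003,0,0,1],[0,0,0,0.003,0,0,1],[0,0,0,0.003,0,0,1]]'
python3 -m handwheel '[[0,0,0,0,0,0,-0.3],[0,0,0,0,0,0,-0.3],[0,0,0,0,0,0,-0.3],[0,0,0,0,0,0,-0.3],[0,0,0,0,0,0,-0.3],[0,0,0,0,0,0,-0.3]]'
python3 -m handwheel '[[0,0,0,-0.03,0,0,-0.3],[0,0,0,-0.08,0,0,-0.3],[0,0,0,-0.15,0,0,-0.3],[0,0,0,-0.24,0,0,-0.3],[0,0,0,-0.34,0,0,-1],[0,0,0,-0.34,0,0,-1],[0,0,0,-0.34,0,0,-1]]'
python3 - <<'E'
from h import *
st();goal(.55,.11,.155,-2);goal(.6282,-.1989,.155,0)
E
```

```text
t: 19.53
tool_pos: [0.4939, 0.4163, 0.0169]
ee_rot: [-0.49, -0.51, -0.49, 0.51]
force: [-2.6, -2.2, 7.5]
grip_width: 0.033
t: 20.03
tool_pos: [0.4939, 0.4162, 0.0166]
ee_rot: [-0.49, -0.51, -0.49, 0.51]
force: [0.3, 0.6, 0.1]
grip_width: 0.0552
t: 20.62
tool_pos: [0.4958, 0.4177, 0.1572]
ee_rot: [0.49, 0.512, 0.49, -0.507]
force: [-0.4, -0.5, 0.0]
grip_width: 0.0694
t 20.62 pos [0.4958 0.4177 0.1572] jaw -2.3 down [ 0.005  0.005 -1.   ] F [-0.4 -0.5  0. ] w 0.0694 q [-0.94  0.35  0.25  1.56 -0.09  1.24 -0.71]
row [-0.0014, -0.0017, -0.0015] [0.0022, 0.1656, 0.7633] rows>= 7.5
row [-0.0125, -0.0017, -0.0015] [-0.0008, 0.3913, 1.5273] rows>= 15.1
```

Contact was 7.5 N, then clean release. Next is the second stopper, in two moves.

```bash
python3 -m handwheel '[[-0.002,-0.002,-0.002,0,0.02,0.08,-1],[-0.002,-0.002,-0.002,0,0.04,0.18,-1],[-0.002,-0.002,-0.002,0,0.06,0.28,-1],[-0.002,-0.002,-0.002,0,0.08,0.38,-1],[-0.002,-0.002,-0.002,0,0.1,0.48,-1],[-0.002,-0.002,-0.002,0,0.12,0.58,-1],[-0.002,-0.002,-0.002,0,0.14,0.68,-1],[-0.002,-0.002,-0.002,0,0.165,0.75,-1],[-0.002,-0.002,-0.002,0,0.165,0.763,-1],[-0.002,-0.002,-0.002,0,0.165,0.763,-1]]'
python3 - <<'E'
from h import *
st();goal(.6282,-.1989,.155,0)
E
```

```text
t: 21.45
tool_pos: [0.5495, 0.1065, 0.1551]
ee_rot: [-0.49, -0.508, -0.49, 0.511]
force: [-0.1, 0.9, 0.6]
grip_width: 0.0872
t 21.45 pos [0.5495 0.1065 0.1551] jaw -2.2 down [-0.003 -0.002 -1.   ] F [-0.1  0.9  0.6] w 0.0872 q [-0.62  0.18  0.42  1.78 -0.08  1.2  -0.21]
row [-0.0124, 0.0007, 0.001] [0.0014, 0.2262, 0.7554] rows>= 7.6
```

```bash
python3 -m handwheel '[[-0.012,0,0,0,0.03,0.08,-1],[-0.012,0,0,0,0.06,0.18,-1],[-0.012,0,0,0,0.09,0.28,-1],[-0.012,0,0,0,0.12,0.38,-1],[-0.012,0,0,0,0.15,0.48,-1],[-0.012,0,0,0,0.18,0.58,-1],[-0.012,0,0,0,0.21,0.68,-1],[-0.012,0,0,0,0.226,0.74,-1],[-0.012,0,0,0,0.226,0.755,-1],[-0.012,0,0,0,0.226,0.755,-1],[-0.012,0,0,0,0.226,0.755,-1]]'
python3 - <<'E'
from h import *
read_camera('top');im,c=shot('wrist','w10.png');st()
s=proj(c,[.6282,-.1989,.04])[0];print('pred px',s)
x,y=s.astype(int);a=im[y-60:y+60,x-70:x+70];g=a.min(2)
m=((g>60)*255).astype(np.uint8);k=max(cv2.findContours(m,0,2)[0],key=cv2.contourArea)
print('bbox',np.array(cv2.boundingRect(k))+[x-70,y-60,0,0],cv2.contourArea(k))
w8=cv2.imread('pics/w8.png')[170:290,243:383].min(2);k=max(cv2.findContours(((w8>60)*255).astype(np.uint8),0,2)[0],key=cv2.contourArea);print('w8 bbox',np.array(cv2.boundingRect(k))+[243,170,0,0])
E
```

```text
t: 22.37
tool_pos: [0.6283, -0.1959, 0.1545]
ee_rot: [0.499, 0.499, 0.501, -0.501]
force: [-0.1, 0.7, -0.2]
grip_width: 0.0869
t 22.47 pos [ 0.6286 -0.1948  0.155 ] jaw 0.2 down [-0.004  0.    -1.   ] F [ 0.   0.1 -0.1] w 0.0869 q [-0.18  0.42  0.57  1.53 -0.23  1.27  0.43]
pred px [314.9739242  240.23435674]
bbox [296 210  40  50] 1552.5
w8 bbox [294 205  39  49]
```

```bash
python3 - <<'E'
from h import *
s=ray(cam('wrist'),(316,240.5),.04)[0];print(s);goal(s[0],s[1],.0125,0)
E
```

```text
[ 0.6292237  -0.19913195]
row [0.001, -0.0, 0.0012] [0.3562, 0.0028, 0.0108] rows>= 3.4
```

```bash
python3 -m handwheel '[[0,0,0.001,0.1,0.003,0.011,-1],[0,0,0.001,0.19,0.003,0.011,-1],[0,0,0.001,0.27,0.003,0.011,-1],[0,0,0.001,0.32,0.003,0.011,-1],[0,0,0.001,0.345,0.003,0.011,-1],[0,0,0.001,0.356,0.003,0.011,-1],[0,0,0.001,0.356,0.003,0.011,-1],[0,0,0.001,0.356,0.003,0.011,-1]]'
python3 -m handwheel '[[0,0,0,0,0,0,1],[0,0,0,0,0,0,1],[0,0,0,0,0,0,1],[0,0,0,0,0,0,1],[0,0,0,0,0,0,1],[0,0,0,0,0,0,1],[0,0,0,0,0,0,1],[0,0,0,0,0,0,1],[0,0,0,0,0,0,1],[0,0,0,0,0,0,1]]'
python3 -m handwheel '[[0,0,0,-0.03,0,0,1],[0,0,0,-0.08,0,0,1],[0,0,0,-0.15,0,0,1],[0,0,0,-0.22,0,0,1],[0,0,0,-0.29,0,0,1],[0,0,0,-0.29,0,0,1]]'
python3 - <<'E'
from h import *
st();goal(.55,.08,.13,-2)
E
```

```text
t: 23.13
tool_pos: [0.6306, -0.1988, 0.0142]
ee_rot: [0.502, 0.499, 0.501, -0.499]
force: [0.2, 0.7, 0.5]
grip_width: 0.0872
t: 23.97
tool_pos: [0.6305, -0.1988, 0.014]
ee_rot: [0.501, 0.499, 0.501, -0.499]
force: [-0.1, -0.3, -0.7]
grip_width: 0.032
t: 24.47
tool_pos: [0.634, -0.2005, 0.1378]
ee_rot: [0.505, 0.502, 0.497, -0.497]
force: [0.9, -0.4, 0.6]
grip_width: 0.0327
t 24.47 pos [ 0.634  -0.2005  0.1378] jaw 0.2 down [ 0.012 -0.002 -1.   ] F [ 0.9 -0.4  0.6] w 0.0327 q [-0.17  0.43  0.57  1.55 -0.25  1.22  0.45]
row [0.0123, 0.0007, -0.004] [0.0151, -0.2075, -0.7021] rows>= 7.0
```

```bash
python3 -m handwheel '[[0.012,0,-0.004,0,-0.02,-0.06,1],[0.012,0,-0.004,0,-0.05,-0.15,1],[0.012,0,-0.004,0,-0.08,-0.25,1],[0.012,0,-0.004,0,-0.11,-0.35,1],[0.012,0,-0.004,0,-0.14,-0.45,1],[0.012,0,-0.004,0,-0.17,-0.55,1],[0.012,0,-0.004,0.01,-0.2,-0.65,1],[0.012,0,-0.004,0.01,-0.2075,-0.7,1]]'
python3 - <<'E'
from h import *
st();goal(.492,.3625,.12,-2)
E
```

```text
t: 25.13
tool_pos: [0.5474, 0.0853, 0.132]
ee_rot: [-0.492, -0.507, -0.494, 0.507]
force: [0.4, 0.7, -0.7]
grip_width: 0.0322
t 25.13 pos [0.5474 0.0853 0.132 ] jaw -1.6 down [-0.002  0.001 -1.   ] F [ 0.4  0.7 -0.7] w 0.0322 q [-0.61  0.19  0.46  1.82 -0.09  1.15 -0.15]
row [0.0022, -0.0002, 0.0006] [0.0307, -0.1578, -0.6888] rows>= 6.8
```

```bash
python3 -m handwheel '[[0.002,0,0,0,-0.02,-0.09,1],[0.002,0,0,0,-0.045,-0.19,1],[0.002,0,0,0,-0.07,-0.29,1],[0.002,0,0,0.01,-0.09,-0.39,1],[0.002,0,0,0.03,-0.115,-0.49,1],[0.002,0,0,0.03,-0.138,-0.59,1],[0.002,0,0,0.03,-0.158,-0.66,1],[0.002,0,0,0.03,-0.158,-0.689,1],[0.002,0,0,0.03,-0.158,-0.689,1],[0.002,0,0,0.03,-0.158,-0.689,1],[0.002,0,0,0.03,-0.158,-0.689,1]]'
python3 - <<'E'
from h import *
read_camera('top');im,c=shot('wrist','w11.png');st()
x,y=proj(c,[.4939,.4164,.044])[0].astype(int);print('stopper1 top pred',x,y)
a=im[y-60:y+60,x-80:x+80].min(2);k=max(cv2.findContours(((a>225)*255).astype(np.uint8),0,2)[0],key=cv2.contourArea);print(np.array(cv2.boundingRect(k))+[x-80,y-60,0,0])
goal(.492,.3625,.0190,-2)
E
```

```text
t: 26.05
tool_pos: [0.4932, 0.3599, 0.1205]
ee_rot: [-0.49, -0.509, -0.491, 0.51]
force: [-0.7, -0.2, -0.6]
grip_width: 0.0327
t 26.15 pos [0.4932 0.36   0.1205] jaw -2.2 down [-0.001  0.    -1.   ] F [ 0.3 -2.1 -0.4] w 0.0325 q [-0.92  0.31  0.29  1.69 -0.1   1.16 -0.64]
stopper1 top pred 312 170
[232 121 160 109]
row [-0.001, 0.0, 0.0004] [0.2538, -0.0029, -0.0061] rows>= 2.4
```

View pics/w11.png

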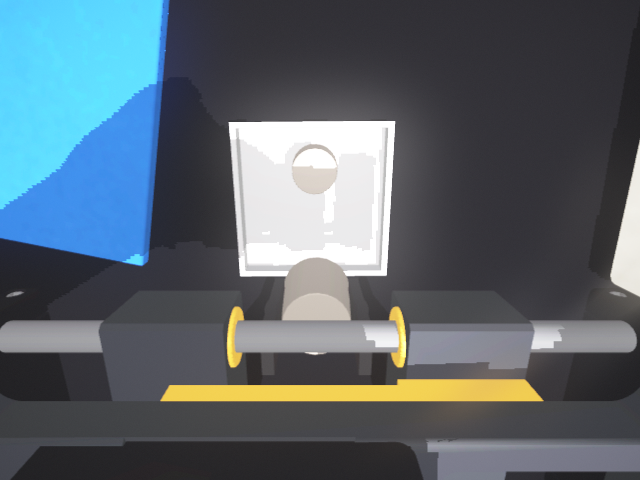

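Stopper 1 stands upright in the tray at (315,168), and stopper 2 is in hand at (316,305). The near half of the tray is free, so I'll lower there.

```bash
python3 -m handwheel '[[0,0,0,0.05,-0.003,-0.006,1],[0,0,0,0.1,-0.003,-0.006,1],[0,0,0,0.15,-0.003,-0.006,1],[0,0,0,0.19,-0.003,-0.006,1],[0,0,0,0.22,-0.003,-0.006,1],[0,0,0,0.24,-0.003,-0.006,1],[0,0,0,0.25,-0.003,-0.006,1],[0,0,0,0.2538,-0.003,-0.006,1],[0,0,0,0.2538,-0.003,-0.006,1],[0,0,0,0.2538,-0.003,-0.006,1]]'
python3 -c "
from h import *
read_camera('top');st()"
```

```text
t: 26.98
tool_pos: [0.4926, 0.3628, 0.0199]
ee_rot: [0.49, 0.51, 0.491, -0.509]
force: [0.9, 0.1, 0.1]
grip_width: 0.0323
t 27.03 pos [0.4926 0.3629 0.02  ] jaw -2.2 down [-0.     0.001 -1.   ] F [ 0.4  0.5 -0.2] w 0.0322 q [-0.9   0.42  0.27  1.77 -0.14  0.97 -0.61]
```

```bash
python3 -m handwheel '[[0,0,0,0.003,0,0,1],[0,0,0,0.006,0,0,1],[0,0,0,0.006,0,0,1],[0,0,0,0.006,0,0,1]]'
python3 -m handwheel '[[0,0,0,0,0,0,-0.3],[0,0,0,0,0,0,-0.3],[0,0,0,0,0,0,-0.3],[0,0,0,0,0,0,-0.3],[0,0,0,0,0,0,-0.3],[0,0,0,0,0,0,-0.3]]'
python3 -m handwheel '[[0,0,0,-0.03,0,0,-0.3],[0,0,0,-0.08,0,0,-0.3],[0,0,0,-0.15,0,0,-0.3],[0,0,0,-0.24,0,0,-0.3],[0,0,0,-0.34,0,0,-1],[0,0,0,-0.35,0,0,-1],[0,0,0,-0.35,0,0,-1]]'
python3 - <<'E'
from h import *
st();goal(.5,.08,.16,-2)
E
```

```text
t: 27.37
tool_pos: [0.4929, 0.3632, 0.018]
ee_rot: [0.49, 0.51, 0.491, -0.509]
force: [0.8, 0.0, 1.2]
grip_width: 0.0329
t: 27.87
tool_pos: [0.4929, 0.3632, 0.0179]
ee_rot: [0.49, 0.51, 0.491, -0.509]
force: [0.2, -0.9, 0.3]
grip_width: 0.0556
t: 28.45
tool_pos: [0.4949, 0.3643, 0.1629]
ee_rot: [0.49, 0.513, 0.491, -0.506]
force: [0.2, -0.3, -1.3]
grip_width: 0.0693
t 28.45 pos [0.4949 0.3643 0.1629] jaw -2.2 down [ 0.007  0.007 -1.   ] F [ 0.2 -0.3 -1.3] w 0.0693 q [-0.93  0.28  0.3   1.64 -0.09  1.23 -0.65]
row [-0.0011, -0.0024, -0.002] [0.0021, 0.0399, 0.7099] rows>= 6.8
```

Stopper 2 is set down and released. Now for the rightmost bottle: the cup is narrower than bottle plus fingers, so I'll grasp by the cap.

```bash
python3 -m handwheel '[[-0.001,-0.002,-0.002,0,0,0.08,-1],[-0.001,-0.002,-0.002,0,0.01,0.18,-1],[-0.001,-0.002,-0.002,0,0.02,0.28,-1],[-0.001,-0.002,-0.002,0,0.03,0.38,-1],[-0.001,-0.002,-0.002,0,0.04,0.48,-1],[-0.001,-0.002,-0.002,0,0.04,0.58,-1],[-0.001,-0.002,-0.002,0,0.04,0.66,-1],[-0.001,-0.002,-0.002,0,0.04,0.71,-1],[-0.001,-0.002,-0.002,0,0.04,0.71,-1]]'
python3 - <<'E'
from h import *
st();goal(.461,-.187,.17,28.5)
E
```

```text
t: 29.2
tool_pos: [0.4992, 0.0738, 0.16]
ee_rot: [-0.489, -0.51, -0.489, 0.511]
force: [-0.5, -0.1, 0.7]
grip_width: 0.0868
t 29.2 pos [0.4992 0.0738 0.16  ] jaw -2.5 down [-0.002 -0.001 -1.   ] F [-0.5 -0.1  0.7] w 0.0868 q [-0.66  0.05  0.48  1.9  -0.02  1.2  -0.22]
row [-0.1721, 0.0001, 0.0006] [-0.0244, -0.0671, 0.6555] rows>= 6.3
```

```bash
python3 -m handwheel '[[-0.02,0,0,-0.02,-0.01,0.08,-1],[-0.05,0,0,-0.025,-0.02,0.18,-1],[-0.08,0,0,-0.025,-0.03,0.28,-1],[-0.11,0,0,-0.025,-0.04,0.38,-1],[-0.14,0,0,-0.025,-0.05,0.48,-1],[-0.172,0,0,-0.025,-0.067,0.58,-1],[-0.172,0,0,-0.025,-0.067,0.64,-1],[-0.172,0,0,-0.025,-0.067,0.655,-1],[-0.172,0,0,-0.025,-0.067,0.655,-1],[-0.172,0,0,-0.025,-0.067,0.655,-1]]'
python3 - <<'E'
from h import *
read_camera('top');im,c=shot('wrist','w12.png');st()
hsv=cv2.cvtColor(im,cv2.COLOR_BGR2HSV);b=cv2.inRange(hsv,(98,120,80),(125,255,255))
for k in cv2.findContours(b,0,2)[0]:
    if cv2.contourArea(k)>200:
        r=cv2.boundingRect(k);print('blue',r,cv2.contourArea(k),'cap-ish',ray(c,cv2.minEnclosingCircle(k)[0],.064).round(4))
print('pred',proj(c,[.461,-.187,.064]))
E
```

```text
t: 30.03
tool_pos: [0.4611, -0.1853, 0.1696]
ee_rot: [0.607, 0.361, 0.609, -0.362]
force: [0.6, 0.6, 0.8]
grip_width: 0.0865
t 30.13 pos [ 0.4615 -0.1844  0.1698] jaw 28.7 down [-0.003  0.    -1.   ] F [0.4 0.3 0.7] w 0.087 q [-0.4   0.02  0.74  1.91 -0.01  1.22  0.85]
blue (294, 219, 35, 39) 211.0 cap-ish [[ 0.4588 -0.1858]]
blue (294, 118, 38, 40) 1127.0 cap-ish [[ 0.4226 -0.1172]]
blue (251, 0, 44, 38) 523.0 cap-ish [[ 0.3601 -0.0599]]
pred [[313.1930682  240.51032985]]
```

View pics/w12.png

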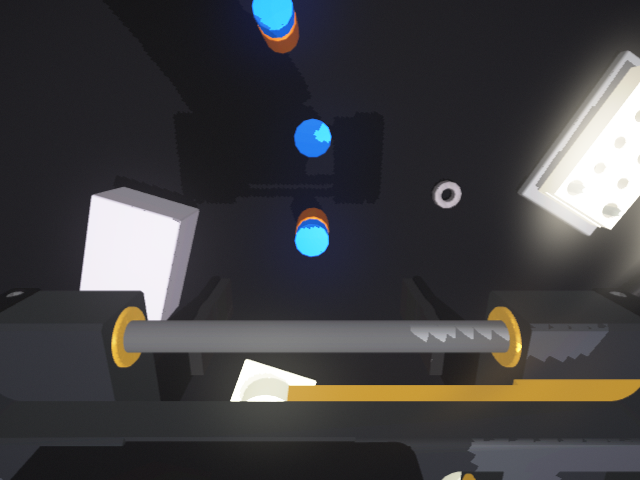

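Cap tops show at (273,12), (312,138) and (312,239). The last, nearest the holder and farthest right, is the target. I'll descend to its cap.

```bash
python3 - <<'E'
from h import *
s=ray(cam('wrist'),(312,239),.064)[0];print(s);goal(s[0],s[1],.044,28.5)
E
```

```text
[ 0.45970429 -0.18624155]
row [0.0009, -0.0004, 0.0007] [0.3144, -0.0053, 0.0023] rows>= 3.0
```

```bash
python3 -m handwheel '[[0,0,0,0.08,-0.005,0.002,-1],[0,0,0,0.16,-0.005,0.002,-1],[0,0,0,0.23,-0.005,0.002,-1],[0,0,0,0.28,-0.005,0.002,-1],[0,0,0,0.305,-0.005,0.002,-1],[0,0,0,0.314,-0.005,0.002,-1],[0,0,0,0.314,-0.005,0.002,-1],[0,0,0,0.314,-0.005,0.002,-1]]'
python3 -m handwheel '[[0,0,0,0,0,0,1],[0,0,0,0,0,0,1],[0,0,0,0,0,0,1],[0,0,0,0,0,0,1],[0,0,0,0,0,0,1],[0,0,0,0,0,0,1],[0,0,0,0,0,0,1],[0,0,0,0,0,0,1],[0,0,0,0,0,0,1],[0,0,0,0,0,0,1],[0,0,0,0,0,0,1],[0,0,0,0,0,0,1]]'
python3 -c "
from h import *
st()"
```

```text
t: 30.8
tool_pos: [0.4608, -0.1859, 0.0451]
ee_rot: [0.608, 0.36, 0.609, -0.361]
force: [0.6, -1.3, 0.1]
grip_width: 0.087
t: 31.8
tool_pos: [0.4607, -0.1858, 0.0451]
ee_rot: [0.608, 0.36, 0.609, -0.361]
force: [-0.3, 0.5, -0.4]
grip_width: 0.0273
t 31.8 pos [ 0.4607 -0.1858  0.0451] jaw 28.7 down [-0.001 -0.    -1.   ] F [-0.3  0.5 -0.4] w 0.0273 q [-0.35  0.2   0.74  2.04 -0.17  0.96  0.98]
```

```bash
python3 -m handwheel '[[0,0,0,-0.03,0,0,1],[0,0,0,-0.08,0,0,1],[0,0,0,-0.15,0,0,1],[0,0,0,-0.21,0,0,1],[0,0,0,-0.23,0,0,1],[0,0,0,-0.23,0,0,1]]'
python3 - <<'E'
from h import *
st();goal(.516,-.392,.13,28.5)
E
```

```text
t: 32.3
tool_pos: [0.4627, -0.1864, 0.1398]
ee_rot: [0.61, 0.361, 0.607, -0.36]
force: [0.8, 0.1, -1.3]
grip_width: 0.0273
t 32.3 pos [ 0.4627 -0.1864  0.1398] jaw 28.7 down [ 0.004 -0.    -1.   ] F [ 0.8  0.1 -1.3] w 0.0273 q [-0.4   0.05  0.76  1.95 -0.04  1.15  0.88]
row [0.0012, 0.0007, -0.0011] [0.0251, -0.1301, 0.5149] rows>= 5.1
```

```bash
python3 -m handwheel '[[0,0,0,0,-0.01,0.05,1],[0,0,0,0,-0.03,0.12,1],[0,0,0,0,-0.05,0.2,1],[0,0,0,0.01,-0.07,0.29,1],[0,0,0,0.02,-0.09,0.38,1],[0,0,0,0.025,-0.115,0.46,1],[0,0,0,0.025,-0.13,0.505,1],[0,0,0,0.025,-0.13,0.515,1],[0,0,0,0.025,-0.13,0.515,1],[0,0,0,0.025,-0.13,0.515,1],[0,0,0,0.025,-0.13,0.515,1]]'
python3 - <<'E'
from h import *
read_camera('top');im,c=shot('wrist','w13.png');st();t,ct=shot('top','top2.png');s,cs=shot('scene','scene2.png')
# foot corners in the scene view (low side) : outline bright blob
x,y=proj(cs,[.516,-.392,.01])[0].astype(int)
a=s[y-50:y+50,x-60:x+60]; b=s[y-90:y+60,x-75:x+75]
x2,y2=proj(ct,[.516,-.392,.02])[0].astype(int);d=t[y2-50:y2+50,x2-50:x2+50]
w=cv2.resize(im,(400,300))
C=np.hstack([cv2.resize(b,(400,400),interpolation=2),np.vstack([w,np.zeros((100,400,3),np.uint8)])]);cv2.imwrite('pics/c6.png',C)
e=ray(cam('top'),[(534,269)],.032);print(e)
# holder from initial scene image: foot blob at z=.004
s0=cv2.imread('pics/scene0.png');g=s0.min(2);m=np.zeros_like(g);m[y-45:y+45,x-45:x+45]=((g[y-45:y+45,x-45:x+45]>110)*255)
k=max(cv2.findContours(m,0,1)[0],key=cv2.contourArea);h=cv2.convexHull(k);q=cv2.approxPolyDP(h,.04*cv2.arcLength(h,True),True)[:,0];print(q.tolist(),ray(cs,q,.004).round(4).tolist(),ray(cs,q,.004).mean(0))
goal(.516,-.392,.05,28.5)
E
```

```text
t: 33.22
tool_pos: [0.5163, -0.3898, 0.1294]
ee_rot: [0.609, 0.361, 0.608, -0.359]
force: [0.2, -0.4, -0.5]
grip_width: 0.0275
t 33.32 pos [ 0.5166 -0.39    0.13  ] jaw 28.8 down [ 0.005  0.001 -1.   ] F [ 0.2 -0.2 -1.4] w 0.027 q [-0.01  0.46  0.81  1.6  -0.35  1.23  1.37]
[[ 0.51502216 -0.38819918]]
[[156, 209], [152, 239], [111, 241], [117, 211]] [[0.4675, -0.3592], [0.5496, -0.3458], [0.5621, -0.4284], [0.4805, -0.4413]] [ 0.51494239 -0.39367575]
row [0.0017, 0.0006, -0.0015] [0.2006, -0.0038, 0.002] rows>= 1.9
```

The top and scene views agree on the holder centre (0.5155, -0.393). I'll lower gently.

```bash
python3 -m handwheel '[[0,0,-0.001,0.04,-0.005,0.004,1],[0,0,-0.001,0.08,-0.005,0.004,1],[0,0,-0.001,0.12,-0.005,0.004,1],[0,0,-0.001,0.15,-0.005,0.004,1],[0,0,-0.001,0.17,-0.005,0.004,1],[0,0,-0.001,0.185,-0.005,0.004,1],[0,0,-0.001,0.193,-0.005,0.004,1],[0,0,-0.001,0.193,-0.005,0.004,1],[0,0,-0.001,0.193,-0.005,0.004,1]]'
python3 -c "
from h import *
read_camera('top');st();goal(.5155,-.393,.049,28.5)"
```

```text
t: 34.17
tool_pos: [0.5162, -0.3933, 0.0536]
ee_rot: [0.61, 0.36, 0.608, -0.36]
force: [-0.1, -0.1, -0.5]
grip_width: 0.0275
t 34.22 pos [ 0.5163 -0.3934  0.0538] jaw 28.8 down [ 0.003 -0.002 -1.   ] F [ 0.1 -0.4 -0.1] w 0.0276 q [ 0.03  0.54  0.77  1.66 -0.41  1.1   1.42]
row [0.0017, 0.0009, -0.0006] [0.012, -0.0014, -0.0018] rows>= 0.1
```

```bash
python3 -m handwheel '[[0,0,0,0.004,0,0,1],[0,0,0,0.008,0,0,1],[0,0,0,0.012,0,0,1],[0,0,0,0.012,0,0,1],[0,0,0,0.012,0,0,1]]'
python3 -c "
from h import *
read_camera('top');st()"
```

```text
t: 34.63
tool_pos: [0.5164, -0.3934, 0.0491]
ee_rot: [0.61, 0.36, 0.607, -0.36]
force: [0.4, -0.4, -0.2]
grip_width: 0.0275
t 34.68 pos [ 0.5164 -0.3934  0.0491] jaw 28.8 down [ 0.003 -0.002 -1.   ] F [ 0.4  0.5 -0. ] w 0.0273 q [ 0.03  0.55  0.76  1.67 -0.42  1.09  1.42]
```

No contact yet, so 1.2 mm more.

```bash
python3 -m handwheel '[[0,0,0,0.003,0,0,1],[0,0,0,0.003,0,0,1],[0,0,0,0.003,0,0,1],[0,0,0,0.003,0,0,1]]'
python3 -c "
from h import *
read_camera('top');st()"
```

```text
t: 35.02
tool_pos: [0.5167, -0.394, 0.0489]
ee_rot: [0.61, 0.36, 0.607, -0.36]
force: [-0.8, -0.1, 5.5]
grip_width: 0.027
t 35.07 pos [ 0.5167 -0.394   0.0489] jaw 28.8 down [ 0.004 -0.002 -1.   ] F [-0.9  1.1  5.3] w 0.0272 q [ 0.03  0.55  0.76  1.67 -0.42  1.09  1.42]
```

```bash
python3 -m handwheel '[[0,0,0,0,0,0,-0.3],[0,0,0,0,0,0,-0.3],[0,0,0,0,0,0,-0.3],[0,0,0,0,0,0,-0.3],[0,0,0,0,0,0,-0.3],[0,0,0,0,0,0,-0.3],[0,0,0,0,0,0,-0.3],[0,0,0,0,0,0,-0.3]]'
python3 -m handwheel '[[0,0,0,-0.03,0,0,-0.3],[0,0,0,-0.08,0,0,-0.3],[0,0,0,-0.15,0,0,-0.3],[0,0,0,-0.24,0,0,-0.5],[0,0,0,-0.32,0,0,-1],[0,0,0,-0.36,0,0,-1],[0,0,0,-0.36,0,0,-1],[0,0,0,-0.36,0,0,-1]]'
python3 -m handwheel '[[0,0,0,0,0,-0.1,-1],[0,0,0,0,0,-0.2,-1],[0,0,0,0,0,-0.3,-1],[0,0,0,0,0,-0.3,-1],[0,0,0,0,0,-0.3,-1]]'
python3 - <<'E'
from h import *
st();t,ct=shot('top','top3.png');s,cs=shot('scene','scene3.png')
def cr(im,c,p,r,sz): 
    x,y=proj(c,p)[0].astype(int);return cv2.resize(im[max(y-r,0):y+r,max(x-r,0):x+r],(sz,sz),interpolation=2)
A=np.hstack([cr(s,cs,[.516,-.393,.03],50,266),cr(s,cs,[.493,.389,.02],55,266),cr(s,cs,[.66,.001,.02],60,266)])
B=np.hstack([cr(t,ct,[.516,-.393,.03],50,266),cr(t,ct,[.493,.389,.02],55,266),cr(t,ct,[.66,.09,.02],90,266)])
cv2.imwrite('pics/c7.png',np.vstack([A,B]))
t0=cv2.imread('pics/top0.png')
for n,p in(('weight',[.5586,.1022,.02]),('beaker',[.7538,.151,.02])):
    x,y=proj(ct,p)[0].astype(int);f=lambda i:cv2.cvtColor(i[y-25:y+25,x-25:x+25],cv2.COLOR_BGR2GRAY).astype(np.float32)
    print(n,cv2.phaseCorrelate(f(t0),f(t)))
E
```

```text
t: 35.73
tool_pos: [0.5167, -0.3939, 0.0488]
ee_rot: [0.61, 0.36, 0.607, -0.36]
force: [0.3, -0.1, -0.2]
grip_width: 0.0566
t: 36.4
tool_pos: [0.5165, -0.3942, 0.1947]
ee_rot: [0.611, 0.36, 0.606, -0.36]
force: [-0.4, -0.1, -0.2]
grip_width: 0.0816
t: 36.82
tool_pos: [0.458, -0.2857, 0.1928]
ee_rot: [0.611, 0.36, 0.608, -0.357]
force: [0.6, -1.3, 0.7]
grip_width: 0.0869
t 36.82 pos [ 0.458  -0.2857  0.1928] jaw 29.0 down [ 0.006  0.001 -1.   ] F [ 0.6 -1.3  0.7] w 0.0869 q [-0.29  0.12  0.87  1.8  -0.1   1.26  1.11]
weight ((-0.3185224836150269, -0.08982372768249292), 0.8494878707885742)
beaker ((-0.016211833983625468, 0.02803649721791146), 0.9847974197387696)
```

View pics/c7.png

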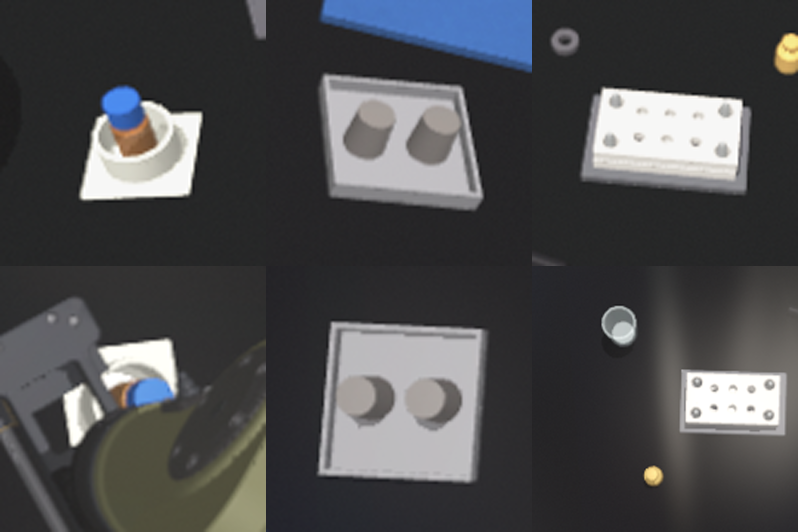

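The bottle stands in the cup, both stoppers are upright in the tray, both plates are flat on the stand, and the weight and beaker are in place. I'm handing in.

```bash
python3 -c "
from plant import *
print(job_done(),get_obs()['t'])"
```

```text
the job is handed in; nothing more can be done
the job is handed in; nothing more can be done
```

The job is done and handed in at about 37 s of the 141 s allowed, with everything released and the arm clear.

- **Plates:** I lowered the wide-hole plate over the posts onto the base, then laid the six-hole plate on top of it. The last pictures show all four posts through the top plate and both plates lying flat.
- **Stoppers:** Both stand upright, wide end down, on the tray floor. The second one's release height and the pictures fit floor contact, though the contact force there was only about 1 N (7.5 N for the first).
- **Bottle:** I took the one farthest to the robot's right, gripped it by the cap and lowered it into the holder until contact (about 5.5 N) before letting go. It stands upright in the cup in the scene view. The arm partly hid it in the top view.
- **Bystanders:** Comparing the first and last top views, the beaker had not moved (0.03 px). The weight showed a 0.3 px shift (about 0.6 mm), which I put down to shading, as the arm never came near it.

One early check disagreed. The first wrist estimate of the wide plate was about 4 mm off because the arm was still settling. I re-measured the plate in the hand and corrected before inserting it.

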